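Lever up the dust cover, draw the die board out to its line and hold it down

TASK

The pellet in the die is to be pushed out into the small crucible. Lever open the clear dust cover of the knock-out stand with the flat blade of the spatula, swing the cover right back and lay the spatula down on the worktop; then slide the board with the die on it out over the front of the stand until the line scribed across the board is flush with the stand's front edge. The die's weight will tip the board over the edge, so keep hold of the board, level and still, with its line at the edge: finish like that, without letting go, as I push the pellet out.

Things in the scene. Friction and masses are not known exactly. Their poses are not given: they have to be found in the camera images.
- stand: Pellet knock-out stand, fixed: grey block 200 (x) x 136 (y) x 45 mm high. Origin at the centre of its underside; x points from its front edge (towards the robot) to the hinge at its back, z up. On its top two 6 mm high steel rails along x (y = -38, +38 mm) guide the board with 1.6 mm play a side. A 6 mm foot plate with the crucible's seat reaches 78 mm out in front at worktop level.
- stand_edge (a point): Middle of the top front edge of the stand (x = -100, z = 45 mm in the stand's frame; axes as the stand's): the board's line has to come level with this edge.
- cover (a joint): Hinge of the smooth clear plastic dust cover, a box 187 (x) x 130 (y) x 56 mm with 4 mm walls, open below, over board and die; too wide to grip. 0 closed (it then blocks the board), grows as its front rises, stops at 1.70 rad just past upright. 0.22 kg, 1 to 2 N to raise at its front, hardly any friction: falls shut if let go below about 1.1 rad, falls back to its stop from about 1.3 rad up.
- cover_hinge (a point): Middle of the cover's hinge line, at the back of the stand, 45 mm above the worktop (x = +90 mm in the stand's frame; axes as the stand's, the hinge turns about y).
- cover_lip (a point): Middle of the upper edge of the blade slot in the cover's front wall; turns with the cover. The slot, 34 mm wide and 7 mm high, goes through the lower edge of that 4 mm wall: closed, it lies between stand top (z = 45 mm) and this edge (z = 52 mm). The point is at mid thickness of the wall, 185 mm from the hinge line. At least 15 mm are free behind the wall before the board's front end.
- board_grip (a point): Centre of the black upright grip on the board, the place to hold it: a block 26 (along x) x 14 (across, y) x 30 mm high, its top 40 mm above the board's underside (85 mm above the worktop), on a base 36 x 22 mm that is 3 mm high. Axes as the board's. Under the cover while that is closed; at the start 53 to 63 mm in front of the hinge line, with room above it once the cover is fully open.
- board: Aluminium slide board 150 (x) x 64 (y) x 10 mm, 0.2 kg, loose on the stand between the rails. Origin at the centre of its underside, x along its length, the -x end towards the robot. Slides with friction of a few N. From about 45 mm overhang on it tips over the front edge unless its rear half is held down (1 to 6 N at the grip).
- board_line (a point): Middle of the black line scribed across the board's top, 70 mm from its front end (x = -5 mm in the board's frame; top of the board).
- board_hole (a point): Centre of the round 46 mm recess, 3 mm deep, near the front end of the board (x = -47 mm), at the recess floor; an 18 mm hole goes on down through the board. With the line at the edge it is above the crucible.
- die: Pellet die, a knurled grey steel cylinder of 45 mm diameter and 38 mm height, about 0.34 kg, standing in the board's recess. Origin at the centre of its underside. It rides along loose.
- crucible: Small nickel crucible, 25 mm wide and 16 mm high, standing in a shallow seat in the stand's foot plate, 42 mm in front of the stand's front edge. Origin at the centre of its underside. Stays where it is.
- spatula_mid (a point): Point on the round 8 mm handle of the steel spatula (216 mm long, 30 g, lying on the worktop, 9 mm high), half-way up, 88 mm behind the blade's tip: a good place to grip it across. The handle runs on for 128 mm behind this point. The line from here to spatula_tip is the spatula's direction; at the start the blade points roughly away from the robot. It lies left or right of the stand.
- spatula_tip (a point): Tip of the spatula's flat blade, at mid thickness: the blade is 36 mm long, 13 mm wide and about 2 mm thick, in the plane of the handle's middle (4 mm above the worktop as it lies there). Moves with the spatula.
- brush: Small cleaning brush with a wooden handle, 194 mm long, lying on the worktop at one side of the stand while the spatula lies at the other (the left place is in front of the tall, fixed green lever press); not needed, leave it alone.
- punch: Die punch, a steel pin 52 mm high standing on its 27 mm flange, on the worktop to the right of the stand; leave it alone.
- beaker: Plastic beaker, 54 mm wide and 70 mm high, on the left part of the worktop; leave it alone.

How it is judged (in metres and radians):
On the way, in this order (a step that is already met when the one before it is completed fails the run):
1. the spatula's blade lifts the cover (value of joint cover above 0.3 rad and contact force between spatula and cover above 0.05 N), for 0.1 s.
2. the cover stands fully open and the spatula lies on the worktop, let go (value of joint cover above 1.55 rad and height (world z) of spatula_mid below 0.016 m and contact force between the fingers and spatula below 0.1 N), for 0.2 s.
At the end, for the whole second after the job is handed in: Board level (0.03 rad) on the stand, its line within 4 mm of the front edge, at rest and still held by the gripper (over 1 N), carried by nothing but stand and gripper; die in its recess, crucible under the hole, cover fully open, spatula flat on the worktop and let go (all of step 2 and x of board_line in the frame of stand_edge between -0.004 and 0.004 m and angle between the x axis of board and the x axis of stand, either way round below 0.05 rad and angle between board's own z axis and vertical below 0.03 rad and z of board in the frame of stand_edge between -0.003 and 0.003 m and linear speed of board below 0.01 m/s and contact force between the fingers and board above 1 N and contact force between board and crucible below 0.05 N and contact force between board and spatula below 0.05 N and angle between die's own z axis and vertical below 0.05 rad and horizontal distance between die and board_hole below 0.004 m and distance between die and board_hole below 0.006 m and horizontal distance between crucible and board_hole below 0.008 m and angle between crucible's own z axis and vertical below 0.1 rad); the arm keeps its last pose, push and grip.
It fails at once if the die tips or leaves its recess (angle between die's own z axis and vertical above 0.2 rad or distance between die and board_hole above 0.012 m).
It fails at once if the board is lifted off the stand instead of slid (z of board in the frame of stand_edge above 0.01 m).
It fails at once if the crucible is knocked out of its seat (distance of crucible from where it was at the start of the episode above 0.012 m or angle between crucible's own z axis and vertical above 0.4 rad).
It fails at once if the brush, punch or beaker is disturbed (distance of any of brush, punch, beaker from where it was at the start of the episode above 0.03 m).
It also fails if it takes over 64 s, if anything falls off the work surface, if the arm or the gripper's body presses on something with over 40 N, if the wrist force passes 120 N, or if a joint passes its speed limit or range.

ROBOT

A 7-joint arm with a two-finger parallel gripper is mounted at the origin on a cart in front of the work surface, level with it; the furniture and walls round the work are solid. World frame = base frame: x ahead of the robot, y to its left, z up, the work surface at z = 0. Lengths are in m, angles in degrees, forces in N, time in s.
With the tool pointing down it reaches from about 0.425 to 1.025 m from the base axis. Payload 9.4 kg.
Tool frame: the origin (TCP) lies at the very end of the fingers, on their centre line; the grasp point (between the pads) lies behind it (arm.grasp_offset is the z of the grasp point in the tool frame, in m); z points along the fingers, x is the direction in which the jaws open and shut, and the axes are right-handed (so a half turn about z gives the same grasp; the last joint's range is limited). The gripper opens to 85 mm and grips with 20 to 120 N. Pads are 22 mm wide; open, the fingers measure 114 mm over their backs; the gripper's body (76 mm by 85 mm) begins 54 mm behind the grasp point. The pads swing forward as they close: fully open they stand 13 mm farther back than shut.
Start: joints at [-77.561, 34.337, -0.143, 91.639, 0.103, 54.024, -4.572], TCP at [0.21, 0.694, 0.231] pointing down, gripper open.
Joint ranges: [-147.43, 147.43], [-19.82, 112.94], [-74.19, 73.91], [6.32, 146.72], [-59.91, 239.91], [6.04, 106.73], [-150.56, 150.56]. Speed limits (degrees/s): [127.2, 127.2, 172.46, 172.46, 180, 180, 180].

INTERFACE

Orientations are given as a 3x3 rotation matrix whose columns are the frame's x, y, z axes.
In Python, from rig import readout, grab_frame, camera_model, arm, outline_of gives the robot as it stands.
- The arm moves only by the tool move_arm, never from a script. Its argument "plan" is a list of rows, each an object with "grip": the closure, from 0 (fully open) to 1 (shut); "dp": the shift along the tool's x, y, z in cm, a list of three; "spin": the turn about the tool's z in degrees. A call has 1 to 5 rows; each row shifts and turns the commanded pose from where the row before left it, along the tool's axes as they then stand; what a row does not reach is not made up. A row lasts 1/8 s, in which the tool goes at most 62.5 mm and 10.7 degrees, less where a joint would pass 70% of its speed; a pose out of reach is approached as far as the arm can. A call with a gripper value outside its range is refused whole. The fingers move at their own pace and stop on an object; the grip force is fixed at half the most. Time passes only in rows, so rows that do not move let the fingers close. It gives the time, the measured TCP pose, the force and the opening at its end, in the units of the state.
- readout.get_state(): the state, without advancing time (a new reading comes with each control period).
- grab_frame(name): name is "side" or "top" or "wrist"; returns the picture (420x560x3 uint8, red, green, blue); there is no depth.
- camera_model(name): a dict with "fx", "fy", "cx", "cy" (pixels), "eye" and "attitude" of the camera in the world. Camera axes: x right, y down, z forward; pixel columns grow to the right and rows downward; lengths in m; the calibration is good to about 2 mm. A picture is of the moment at which its call begins: read the wrist's pose just before it. camera_model takes no time and is no camera call; for the wrist camera it gives the pose at the moment of the call.
- arm.job_done(): hands the job in, once; it reports no verdict.
Trained networks look in the newest picture that a camera, given by its name, has taken for a name from the list of things; names that differ only in an ending like _2 or _b are one class to them, and where a whole thing is asked for, a point or a joint stands for the part that bears it (a point fixed in the world has none). Each returns a list of dicts, best first, with "score" (0 to 1); they miss things now and then, are a little off and sometimes report something else, mostly with a low value. They report only what shows in the picture. A call takes as long as a camera call.
- outline_of(thing, camera): "mask" (420x560 bool, what is visible of it) and "at" ([column, row] in pixels, amid what is visible of it).
The state is a dict: "clock": time; "joints": joint angles; "qd": joint speeds; "joint_torque": joint torques, N m; "tool_pos": TCP position; "eef_rot": TCP orientation; "force": force on the tool from outside, world axes, zero at the start; "torque": the same for the moment, N m; "opening": opening from 0.0 (shut) to 1.0 (fully open).
Only numpy, scipy, OpenCV 4.12 (cv2) and the standard library are available. Lean on these libraries where they do the work, as an engineer would, in place of code of your own. Each camera call takes 0.05 s, during which the arm holds its last target.

## Working session

There is one attempt and no reset: what is moved stays moved. The work goes in short steps, Python scripts to look and compute and a tool call to move; the robot and the scene stay as the last step left them, time stands still between calls to the robot, and variables do not carry over. Pictures are saved under pics/ and viewed, and the job is handed in when it is done.

Besides the shell and the picture viewer there is one more tool, called after "Request:" as name([rows], argument=value, ...), one row to a line, values as JSON. move_arm: Moves the arm, as the interface text tells. Its arguments: {"type":"object","properties":{"plan":{"type":"array","items":{"type":"object","properties":{"grip":{"type":"number"},"dp":{"type":"array","items":{"type":"number"}},"spin":{"type":"number"}}}}},"required":["plan"]}

```bash
ls; mkdir -p pics; cat > h.py <<'E'
import numpy as np, cv2
from rig import readout, grab_frame, camera_model, arm, outline_of
def save(n,f): 
    im=grab_frame(n); cv2.imwrite('pics/'+f,im[:,:,::-1]); return im
def ray(cm,px):
    d=np.array([(px[0]-cm['cx'])/cm['fx'],(px[1]-cm['cy'])/cm['fy'],1.])
    d=np.array(cm['attitude'])@d; return np.array(cm['eye']),d/np.linalg.norm(d)
def atz(cm,px,z):
    e,d=ray(cm,px); return e+d*(z-e[2])/d[2]
def proj(cm,P):
    p=np.array(cm['attitude']).T@(np.array(P)-np.array(cm['eye'])); return [cm['fx']*p[0]/p[2]+cm['cx'],cm['fy']*p[1]/p[2]+cm['cy']]
def tri(obs):
    A=np.zeros((3,3));b=np.zeros(3)
    for cm,px in obs:
        e,d=ray(cm,px);M=np.eye(3)-np.outer(d,d);A+=M;b+=M@e
    X=np.linalg.solve(A,b)
    return X,[np.linalg.norm((np.eye(3)-np.outer(ray(c,p)[1],ray(c,p)[1]))@(X-ray(c,p)[0])) for c,p in obs]
E
python3 - <<'E'
from h import *
np.set_printoptions(precision=4,suppress=True)
s=readout.get_state();print(s['clock'],s['tool_pos'],s['eef_rot'],s['force'],s['opening'],arm.grasp_offset)
for n in ['side','top','wrist']:
    c=camera_model(n);print(n,c)
    save(n,n+'0.png')
E
```

```text
pics
0.0 [0.2098 0.6935 0.2304] [[ 0.2895  0.9572 -0.0004]
 [ 0.9572 -0.2895 -0.0015]
 [-0.0015  0.0001 -1.    ]] [-0.4562 -0.3809  0.143 ] 1.0007756402915997 -0.0187
side {'fx': 524.363278863284, 'fy': 524.363278863284, 'cx': 278.4787264536791, 'cy': 209.9781859922184, 'eye': array([ 1.1333, -0.6602,  1.2917]), 'attitude': array([[ 0.7694,  0.5246, -0.3645],
       [ 0.6387, -0.6218,  0.4533],
       [ 0.0111, -0.5815, -0.8134]])}
top {'fx': 521.5175210229562, 'fy': 521.5175210229562, 'cx': 264.86546660620814, 'cy': 203.30770047374946, 'eye': array([0.4164, 0.0375, 1.3894]), 'attitude': array([[ 0.0041, -0.9909,  0.1345],
       [-1.    , -0.0044, -0.0023],
       [ 0.0029, -0.1345, -0.9909]])}
wrist {'fx': 371.66056078247806, 'fy': 371.66056078247806, 'cx': 286.5080152710823, 'cy': 207.54721645241364, 'eye': array([0.1304, 0.7174, 0.3717]), 'attitude': array([[ 0.289 ,  0.9075,  0.3049],
       [ 0.9573, -0.2732, -0.0944],
       [-0.0023,  0.3192, -0.9477]])}
```

View pics/side0.png

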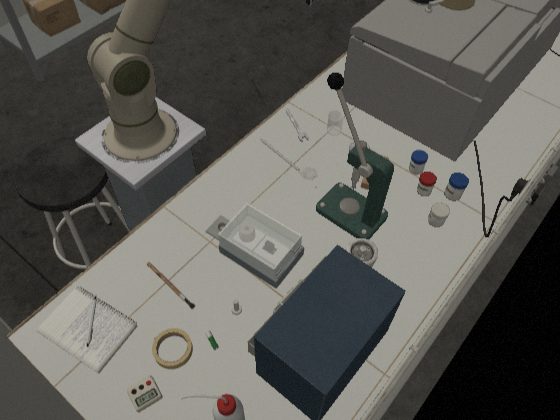

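View pics/top0.png

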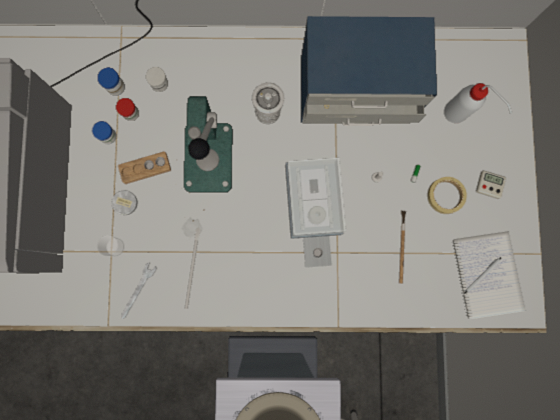

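View pics/wrist0.png

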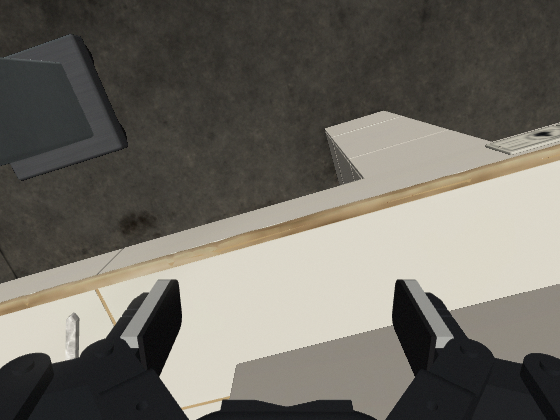

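```bash
python3 - <<'E'
from h import *
np.set_printoptions(precision=4,suppress=True)
ims={n:grab_frame(n) for n in ['side','top']}
t=ims['top'];s=ims['side']
cv2.imwrite('pics/tc.png',cv2.resize(t[140:320,80:340],None,fx=3,fy=3,interpolation=3)[:,:,::-1])
cv2.imwrite('pics/sc.png',cv2.resize(s[100:300,180:380],None,fx=3,fy=3,interpolation=3)[:,:,::-1])
for th in ['stand','cover','board_grip','board','die','crucible','spatula_mid','spatula_tip','brush','punch','beaker','cover_lip','board_hole','board_line']:
    r=[]
    for n in ['side','top']:
        for d in outline_of(th,n)[:2]:
            r.append((n,round(d['score'],2),np.round(d['at'],1).tolist(),int(d['mask'].sum())))
    print(th,r)
E
```

```text
stand [('side', 0.91, [259.6, 241.8], 4532), ('top', 0.65, [314.6, 202.1], 4916)]
cover [('side', 0.62, [258.8, 237.8], 3587), ('top', 0.67, [315.8, 196.7], 3964)]
board_grip [('top', 0.44, [402.2, 243.2], 219)]
board [('side', 0.55, [221.3, 226.3], 46)]
die [('side', 0.47, [240.2, 307.3], 129)]
crucible [('side', 0.43, [220.1, 226.9], 45), ('top', 0.6, [315.4, 251.4], 73), ('top', 0.23, [316.2, 197.9], 3894)]
spatula_mid [('side', 0.45, [294.9, 163.4], 102), ('top', 0.75, [190.5, 264.5], 311), ('top', 0.52, [316.6, 197.5], 3918)]
spatula_tip [('side', 0.5, [286.0, 157.1], 161), ('top', 0.68, [190.1, 260.4], 337)]
brush [('side', 0.63, [178.8, 297.7], 124), ('top', 0.62, [402.2, 246.8], 248)]
punch [('side', 0.62, [236.8, 308.9], 107), ('top', 0.68, [313.1, 204.9], 4962), ('top', 0.4, [373.0, 177.4], 83)]
beaker [('side', 0.53, [337.2, 124.0], 357), ('top', 0.82, [109.5, 245.8], 472)]
cover_lip [('side', 0.87, [258.8, 239.3], 3551), ('top', 0.83, [314.0, 197.3], 3999)]
board_hole []
board_line []
```

View pics/tc.png

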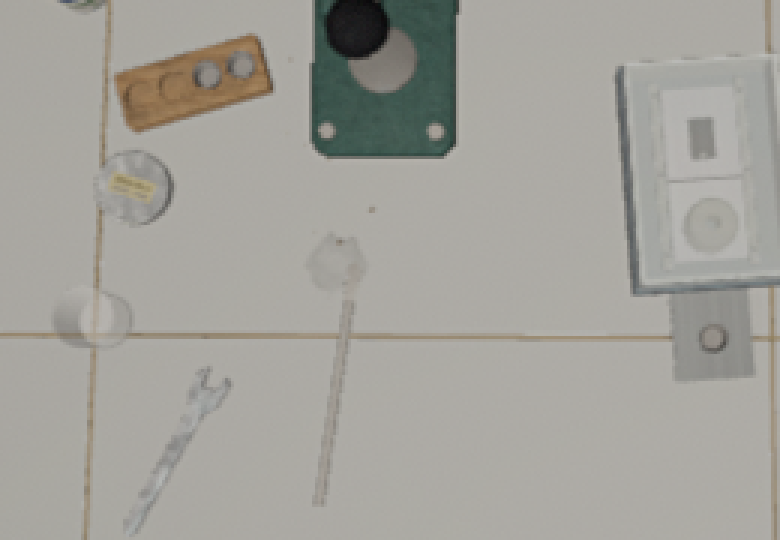

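View pics/sc.png

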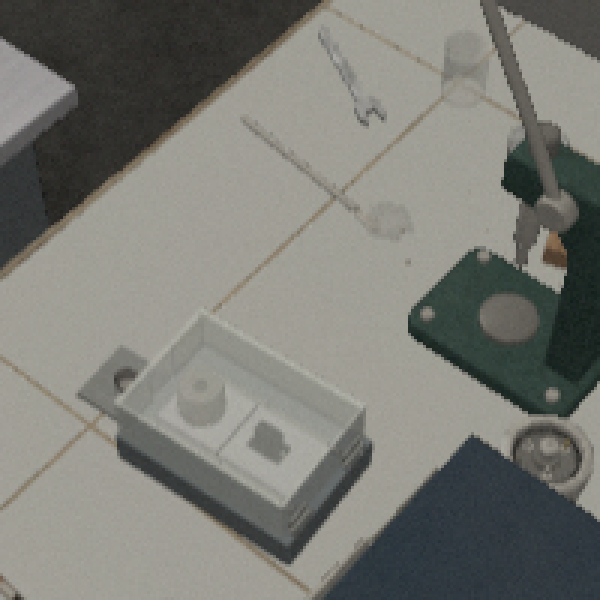

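```bash
python3 - <<'E'
from h import *
np.set_printoptions(precision=4,suppress=True)
c=camera_model('top')
P=lambda u,v:(80+u/3,140+v/3)
for n,p,z in [('handle end',P(320,505),.0045),('handle front',P(350,290),.0045),('crucible',P(712,338),.02),('foot l',P(675,380),.006),('foot r',P(753,375),.006)]:
    print(n,atz(c,p,z))
def masktop(n,cam):
    r=outline_of(n,cam)[0];return r['mask']
grab_frame('top')
m=masktop('cover_lip','top'); cs,_=cv2.findContours(m.astype(np.uint8),0,1); k=max(cs,key=cv2.contourArea)
box=cv2.boxPoints(cv2.minAreaRect(k)); print(box,[atz(c,b,.101) for b in box])
m=masktop('spatula_mid','top');cs,_=cv2.findContours(m.astype(np.uint8),0,1); k=max(cs,key=cv2.contourArea)
box=cv2.boxPoints(cv2.minAreaRect(k)); print(box,[atz(c,b,.0045) for b in box])
print(readout.get_state()['clock'])
E
```

```text
handle end [0.3271 0.237  0.0045]
handle front [0.5142 0.215  0.0045]
crucible [ 0.4725 -0.1035  0.02  ]
foot l [ 0.4362 -0.0721  0.006 ]
foot r [ 0.4409 -0.1407  0.006 ]Traceback (most recent call last):
  File "<stdin>", line 10, in <module>
  File "<stdin>", line 8, in masktop
IndexError: list index out of range
```

Request:
move_arm([
  {"dp": [-3.7,3.3,0],"grip": 0},
  {"dp": [-3.7,3.3,0],"grip": 0},
  {"dp": [-3.7,3.3,0],"grip": 0},
  {"dp": [-3.7,3.3,0],"grip": 0},
  {"dp": [-3.7,3.3,0],"grip": 0},
])

```text
validation failed for argument at $.pl...
```

Request:
move_arm([
  {"dp": [-3.7,3.3,0],"grip": 0},
  {"dp": [-3.7,3.3,0],"grip": 0},
  {"dp": [-3.7,3.3,0],"grip": 0},
  {"dp": [-3.7,3.3,0],"grip": 0},
  {"dp": [-3.7,3.3,0],"spin": -10,"grip": 0},
])

```text
validation failed for argument at $.pl...
```

```bash
cat >> h.py <<'E'
np.set_printoptions(precision=4,suppress=True)
def box(n,cam):
    r=outline_of(n,cam)
    if not r: print(n,'none'); return None
    m=r[0]['mask'];cs,_=cv2.findContours(m.astype(np.uint8),0,1); k=max(cs,key=cv2.contourArea)
    b=cv2.boxPoints(cv2.minAreaRect(k)); print(n,r[0]['score'],r[0]['at'],m.sum(),b.round(1).tolist()); return m,b
def st():
    s=readout.get_state();print(round(s['clock'],2),s['tool_pos'],'yaw of y',np.degrees(np.arctan2(s['eef_rot'][1][1],s['eef_rot'][0][1])).round(2),'tilt',np.array(s['eef_rot'])[:,2],'F',s['force'],'op',s['opening']);return s
E
python3 - <<'E'
from h import *
st(); c=camera_model('wrist'); save('wrist','w1.png')
box('spatula_mid','wrist');box('spatula_tip','wrist')
E
```

```text
1.75 [0.21   0.6939 0.2313] yaw of y -16.84 tilt [ 0. -0. -1.] F [-0.4018  0.4778 -0.0371] op 0.9971074275820927
spatula_mid none
spatula_tip none
```

View pics/w1.png

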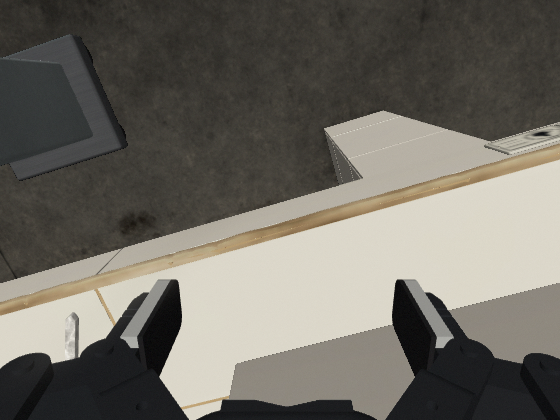

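The move was refused, probably because it needs "spin" in every row. The wrist picture still shows the table's front edge, so nothing has moved.

Request:
move_arm([
  {"dp": [-3.7,3.3,0],"grip": 0,"spin": 0},
  {"dp": [-3.7,3.3,0],"grip": 0,"spin": 0},
  {"dp": [-3.7,3.3,0],"grip": 0,"spin": 0},
  {"dp": [-3.7,3.3,0],"grip": 0,"spin": 0},
  {"dp": [-3.7,3.3,0],"grip": 0,"spin": 0},
])

```text
clock: 2.52
tool_pos: [0.315, 0.4677, 0.2315]
eef_rot: [[0.29, 0.957, 0.0], [0.957, -0.29, 0.0], [0.001, 0.0, -1.0]]
force: [1.0, 0.5, -0.7]
opening: 1.0
```

Request:
move_arm([
  {"dp": [-3.7,3.3,0],"grip": 0,"spin": 0},
  {"dp": [-3.7,3.3,0],"grip": 0,"spin": 0},
  {"dp": [-3.7,3.3,0],"grip": 0,"spin": 0},
  {"dp": [-3.7,3.3,0],"grip": 0,"spin": 0},
  {"dp": [-3.7,3.3,0],"spin": -10,"grip": 0},
])

```text
clock: 3.15
tool_pos: [0.4193, 0.243, 0.2315]
eef_rot: [[0.115, 0.993, 0.001], [0.993, -0.115, 0.0], [0.0, 0.001, -1.0]]
force: [0.7, 0.1, -0.2]
opening: 1.002
```

```bash

python3 - <<'E'
from h import *
st(); c=camera_model('wrist'); print(c); save('wrist','w1b.png')
box('spatula_mid','wrist');box('spatula_tip','wrist')
E
```

```text
3.15 [0.4193 0.243  0.2315] yaw of y -6.63 tilt [ 0.0007  0.0002 -1.    ] F [ 0.7215  0.0613 -0.2237] op 1.0015467167710677
{'fx': 371.66056078247806, 'fy': 371.66056078247806, 'cx': 286.5080152710823, 'cy': 207.54721645241364, 'eye': array([0.3367, 0.2524, 0.3727]), 'attitude': array([[ 0.1149,  0.9413,  0.3175],
       [ 0.9934, -0.1087, -0.0372],
       [-0.0005,  0.3196, -0.9475]])}
spatula_mid 0.78 [274.1, 179.4] 1820 [[267.0, 73.0], [279.0, 73.0], [279.0, 275.0], [267.0, 275.0]]
spatula_tip 0.82 [271.6, 178.5] 1678 [[267.0, 73.0], [278.0, 73.0], [278.0, 275.0], [267.0, 275.0]]
```

View pics/w1b.png

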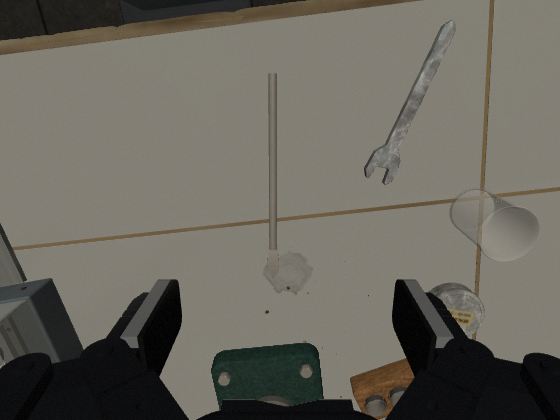

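```bash

python3 - <<'E'
from h import *
im=cv2.imread('pics/w1b.png')[60:310,220:330]
cr=np.hstack([cv2.resize(im[0:130],None,fx=3.5,fy=4.5,interpolation=2),cv2.resize(im[120:250],None,fx=3.5,fy=4.5,interpolation=2)])
cr=cv2.convertScaleAbs(cr,alpha=1.6,beta=-60)
cv2.imwrite('pics/w1c.png',cr)
c=camera_model('wrist')
for p in [(272.5,73),(272.5,200),(272.8,250),(273,275),(273,283)]: print(p,atz(c,p,.0045))
E
```

```text
(272.5, 73) [0.3278 0.2393 0.0045]
(272.5, 200) [0.4507 0.2225 0.0045]
(272.8, 250) [0.5072 0.2151 0.0045]
(273, 275) [0.5375 0.2112 0.0045]
(273, 283) [0.5475 0.2098 0.0045]
```

View pics/w1c.png

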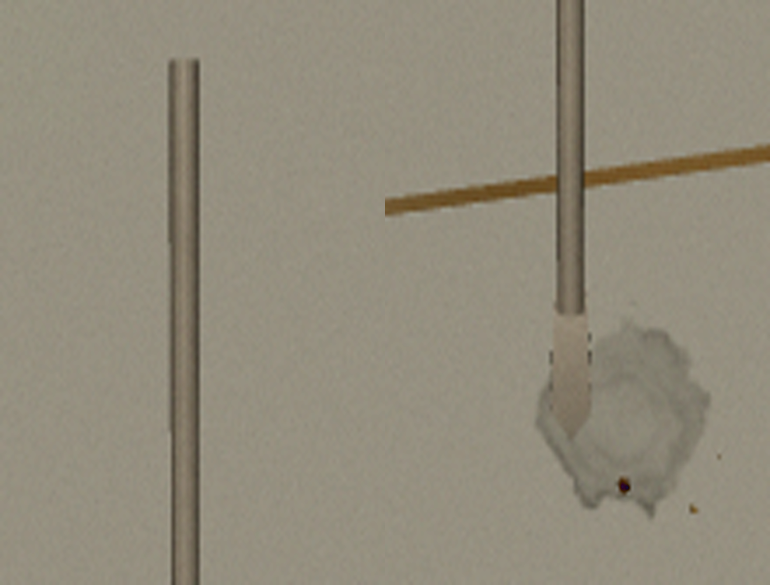

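Request:
move_arm([
  {"dp": [-1.66,3.65,4.0],"grip": 0,"spin": 1},
  {"dp": [0,0,5],"grip": 0,"spin": 0},
  {"dp": [0,0,5],"grip": 0,"spin": 0},
  {"dp": [0,0,4],"grip": 0.3,"spin": 0},
  {"dp": [0,0,0],"grip": 0.3,"spin": 0},
])

```text
clock: 3.92
tool_pos: [0.4512, 0.224, 0.0491]
eef_rot: [[0.136, 0.991, -0.004], [0.991, -0.136, -0.002], [-0.003, -0.004, -1.0]]
force: [0.5, -0.3, 0.9]
opening: 0.701
```

```bash

python3 - <<'E'
from h import *
st(); c=camera_model('wrist'); save('wrist','w2.png')
s=readout.get_state()
# project handle axis at tcp: where handle should be
for P in [(.4537,.2223,.0045),(.5403,.2108,.0045),s['tool_pos']]: print(proj(c,P))
box('spatula_mid','wrist')
E
```

```text
3.92 [0.4512 0.224  0.0491] yaw of y -7.8 tilt [-0.0044 -0.0022 -1.    ] F [ 0.466  -0.2633  0.904 ] op 0.7012552563206205
[np.float64(284.7677946118254), np.float64(247.9200355935319)]
[np.float64(285.4725849388998), np.float64(376.53177262675376)]
[np.float64(287.7659421698986), np.float64(289.21996780138676)]
spatula_mid 0.88 [287.4, 180.3] 5941 [[276.79998779296875, 0.0], [297.8999938964844, -0.10000000149011612], [300.1000061035156, 372.8999938964844], [279.1000061035156, 373.1000061035156]]
```

View pics/w2.png

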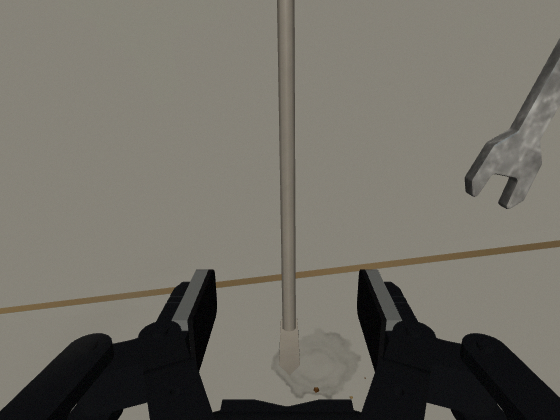

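Request:
move_arm([
  {"dp": [0,0.2,3.0],"grip": 0.3,"spin": 0},
  {"dp": [0,0,1.7],"grip": 0.5,"spin": 0},
  {"dp": [0,0,0],"grip": 1,"spin": 0},
  {"dp": [0,0,0],"grip": 1,"spin": 0},
  {"dp": [0,0,0],"grip": 1,"spin": 0},
])

```text
clock: 4.65
tool_pos: [0.4552, 0.2233, 0.0054]
eef_rot: [[0.136, 0.991, 0.001], [0.991, -0.136, 0.001], [0.001, 0.001, -1.0]]
force: [-0.5, -0.8, 7.9]
opening: 0.06
```

Request:
move_arm([
  {"dp": [0,0,0],"grip": 1,"spin": 0},
  {"dp": [0,0,0],"grip": 1,"spin": 0},
])

```text
clock: 4.9
tool_pos: [0.4552, 0.2233, 0.0053]
eef_rot: [[0.136, 0.991, 0.001], [0.991, -0.136, 0.001], [0.001, 0.001, -1.0]]
force: [-1.3, 0.0, 7.4]
opening: 0.055
```

Request:
move_arm([
  {"dp": [0,0,0],"grip": 0.6,"spin": 0},
  {"dp": [0,0,0],"grip": 0.6,"spin": 0},
  {"dp": [0,0,0],"grip": 0.6,"spin": 0},
])

```text
clock: 5.28
tool_pos: [0.455, 0.2231, 0.0043]
eef_rot: [[0.136, 0.991, 0.0], [0.991, -0.136, 0.0], [0.0, 0.0, -1.0]]
force: [0.1, 0.1, -0.1]
opening: 0.399
```

```bash

python3 - <<'E'
from h import *
st(); c=camera_model('wrist'); save('wrist','w3.png')
E
```

```text
5.28 [0.455  0.2231 0.0043] yaw of y -7.84 tilt [ 0.0001  0.     -1.    ] F [ 0.055   0.1467 -0.0534] op 0.3990987102869981
```

View pics/w3.png

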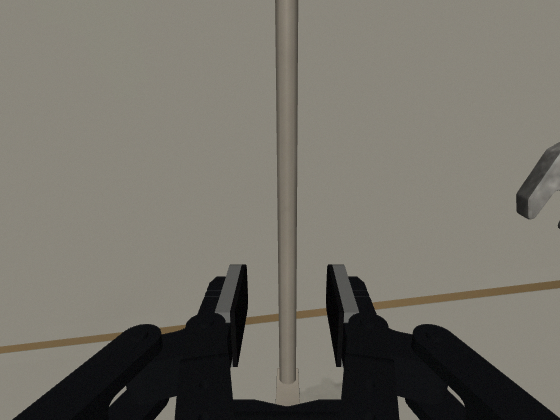

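Request:
move_arm([
  {"dp": [0,0,0.35],"grip": 0.6,"spin": 0},
  {"dp": [0,0,0],"grip": 0.6,"spin": 0},
  {"dp": [0,0,0],"grip": 1,"spin": 0},
  {"dp": [0,0,0],"grip": 1,"spin": 0},
  {"dp": [0,0,0],"grip": 1,"spin": 0},
])

```text
clock: 5.95
tool_pos: [0.4549, 0.2231, 0.0009]
eef_rot: [[0.136, 0.991, 0.0], [0.991, -0.136, -0.0], [-0.0, 0.0, -1.0]]
force: [-0.8, -0.7, 2.0]
opening: 0.069
```

Request:
move_arm([
  {"dp": [0,0,0],"grip": 1,"spin": 0},
  {"dp": [0,0,-2],"grip": 1,"spin": 0},
  {"dp": [0,0,-3],"grip": 1,"spin": 0},
  {"dp": [0,0,0],"grip": 1,"spin": 0},
])

```text
clock: 6.45
tool_pos: [0.4558, 0.2235, 0.0523]
eef_rot: [[0.136, 0.991, 0.003], [0.991, -0.136, 0.002], [0.002, 0.002, -1.0]]
force: [-0.4, 0.3, 0.2]
opening: 0.066
```

```bash

python3 - <<'E'
from h import *
s=st(); c=camera_model('wrist'); save('wrist','w4.png')
p=np.array(s['tool_pos']);R=np.array(s['eef_rot'])
for z in (-.0035,): 
  for y in (-.1,0,.088): print(y,proj(c,p+R@[0,y,z]))
box('spatula_mid','wrist')
save('side','s4.png');save('top','t4.png')
cv2.imwrite('pics/s4c.png',cv2.resize(cv2.imread('pics/s4.png')[60:260,200:400],None,fx=3,fy=3,interpolation=2))
E
```

```text
6.45 [0.4558 0.2235 0.0523] yaw of y -7.84 tilt [ 0.0027  0.0016 -1.    ] F [-0.4459  0.3317  0.224 ] op 0.06563970145673739
-0.1 [np.float64(287.4192396082508), np.float64(29.15758030807561)]
0 [np.float64(287.10847302798805), np.float64(289.825179494845)]
0.088 [np.float64(286.9236227667015), np.float64(444.8755513137262)]
spatula_mid none
```

View pics/w4.png

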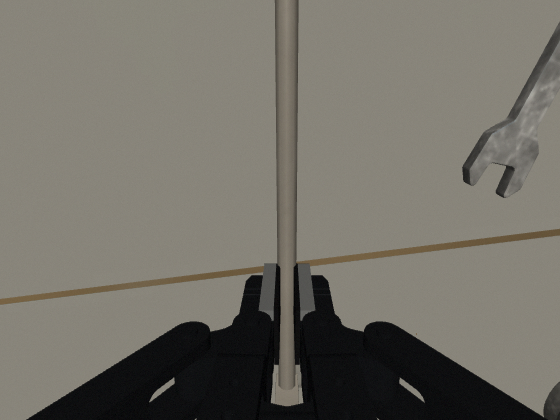

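View pics/s4c.png

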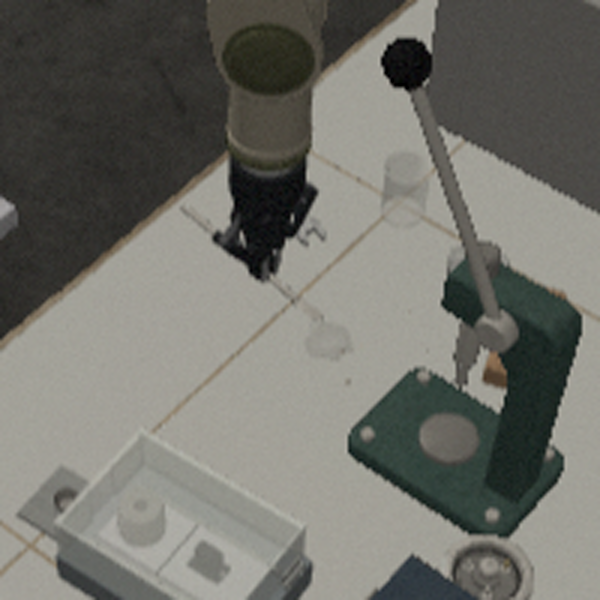

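Request:
move_arm([
  {"dp": [0,0,-4],"grip": 1,"spin": 0},
  {"dp": [0,0,-5],"grip": 1,"spin": 0},
  {"dp": [-2,0,-4],"grip": 1,"spin": 0},
  {"dp": [-4,0.2,-2],"grip": 1,"spin": 0},
  {"dp": [-5,0.2,0],"grip": 1,"spin": 0},
])

```text
clock: 7.28
tool_pos: [0.4445, 0.1134, 0.2016]
eef_rot: [[0.134, 0.991, 0.002], [0.991, -0.134, 0.001], [0.001, 0.002, -1.0]]
force: [0.8, -0.4, -0.9]
opening: 0.066
```

Request:
move_arm([
  {"dp": [-5,0.2,0],"grip": 1,"spin": 0},
  {"dp": [-5,0.2,0],"grip": 1,"spin": 0},
  {"dp": [-5,0.2,0],"grip": 1,"spin": 0},
  {"dp": [-4,0.2,0],"grip": 1,"spin": -6},
  {"dp": [-2,0,0],"grip": 1,"spin": -5},
])

```text
clock: 7.9
tool_pos: [0.4244, -0.0978, 0.2]
eef_rot: [[-0.056, 0.998, -0.002], [0.998, 0.056, -0.0], [-0.0, -0.002, -1.0]]
force: [-0.1, -0.7, -0.8]
opening: 0.07
```

```bash

python3 - <<'E'
from h import *
s=st(); c=camera_model('wrist'); np.savez('c5.npz',**c); save('wrist','w5.png')
for n in ['crucible','cover_lip','stand','spatula_tip','board_grip','die']: box(n,'wrist')
E
```

```text
7.9 [ 0.4244 -0.0978  0.2   ] yaw of y 3.19 tilt [-0.0017 -0.0002 -1.    ] F [-0.1266 -0.6665 -0.8031] op 0.06973366148697412
crucible 0.52 [272.0, 229.9] 257 [[265.0, 217.0], [276.0, 217.0], [276.0, 244.0], [265.0, 244.0]]
cover_lip 0.67 [284.3, 180.9] 8126 [[275.0, 0.0], [298.0, 0.0], [298.0, 405.0], [275.0, 405.0]]
stand 0.69 [258.3, 269.1] 8221 [[191.1999969482422, 322.6000061035156], [244.89999389648438, 178.8000030517578], [299.20001220703125, 199.0], [245.39999389648438, 342.8999938964844]]
spatula_tip 0.72 [286.7, 179.8] 7925 [[274.0, 0.0], [298.0, 0.0], [298.0, 405.0], [274.0, 405.0]]
board_grip none
die 0.66 [239.0, 309.1] 2663 [[196.0, 289.0], [243.0, 289.0], [243.0, 330.0], [196.0, 330.0]]
```

View pics/w5.png

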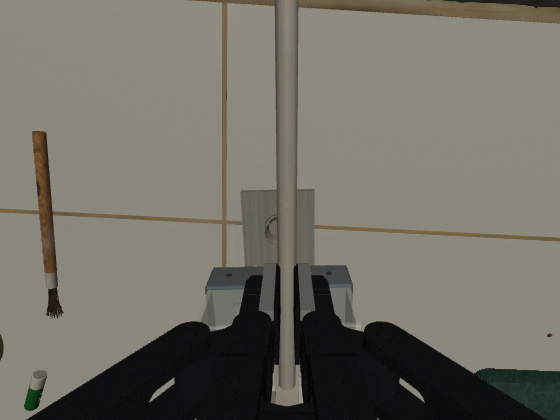

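```bash

python3 - <<'E'
import cv2
im=cv2.imread('pics/w5.png')[170:340,180:380]
cv2.imwrite('pics/w5c.png',cv2.convertScaleAbs(cv2.resize(im,None,fx=4,fy=3.5,interpolation=2),alpha=1.5,beta=-30))
E
```

```text
(no output)
```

View pics/w5c.png

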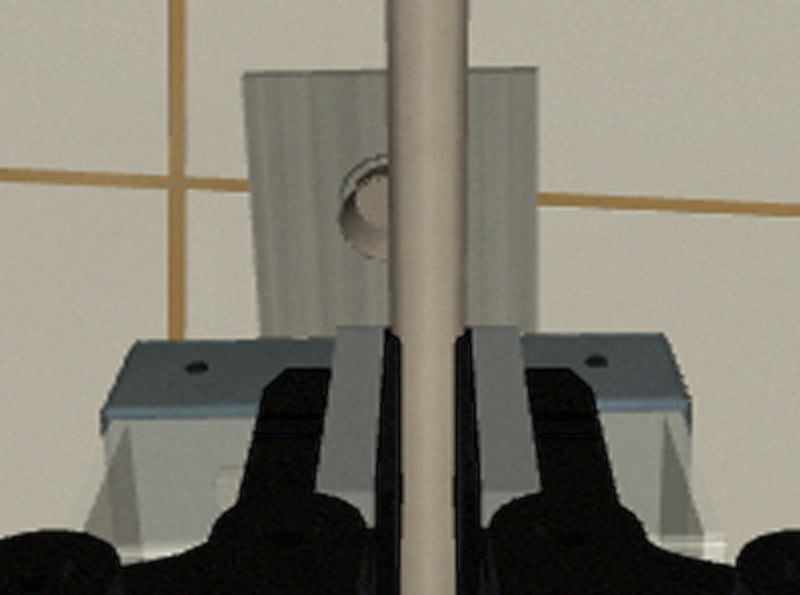

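```bash
cat > pose.py <<'E'
from h import *
from scipy.optimize import least_squares
def S2W(q,P):
    a=q[2];return np.array([q[0]+np.cos(a)*P[0]-np.sin(a)*P[1],q[1]+np.sin(a)*P[0]+np.cos(a)*P[1],P[2]])
E
python3 - <<'E'
from pose import *
c={k:v for k,v in np.load('c5.npz').items()}
for n,p,z in [('TL',(205.75,287.7),.045),('TR',(352.5,284.9),.045),('BL',(214.5,267.4),0),('BR',(345.75,265.1),0),('FL',(240.75,190.6),.006),('FR',(314.5,189.1),.006)]:
    print(n,atz(c,p,z))
# image left = -y (right of robot): L = y=-68
obs=[((205.75,287.7),(-.1,-.068,.045)),((352.5,284.9),(-.1,.068,.045)),((214.5,267.4),(-.1,-.068,0)),((345.75,265.1),(-.1,.068,0)),((240.75,190.6),(-.178,None,.006)),((314.5,189.1),(-.178,None,.006))]
def f(q):
    r=[]
    for px,P in obs:
        if P[1] is None: continue
        r+=list(np.array(proj(c,S2W(q,P)))-px)
    return r
o=least_squares(f,[.61,-.1,.05]);print(o.x,np.degrees(o.x[2]),np.round(o.fun,1))
np.save('q1.npy',o.x)
for P in [(-.178,-.033,.006),(-.178,.033,.006),(-.142,0,.022)]: print(P,proj(c,S2W(o.x,P)))
print('edge',S2W(o.x,(-.1,0,.045)),'lip',S2W(o.x,(-.095,0,.052)))
ct=camera_model('top');cs=camera_model('side')
T=cv2.imread('pics/t4.png');Sd=cv2.imread('pics/s4.png')
for im,cc,fn in((T,ct,'t4o'),(Sd,cs,'s4o')):
    for y in(-.068,.068):
        a=[proj(cc,S2W(o.x,(x,y,.045))) for x in(-.1,.1)]
        print(fn,np.round(a,1).tolist())
        for p in a: cv2.circle(im,tuple(int(round(v)) for v in p),1,(0,0,255),-1)
    for P in((-.1,0,.045),(-.142,0,.022),(-.178,.033,.006),(-.178,-.033,.006)):
        cv2.circle(im,tuple(int(round(v)) for v in proj(cc,S2W(o.x,P))),1,(0,255,0),-1)
cv2.imwrite('pics/ov.png',np.hstack([cv2.resize(T[140:290,260:370],(400,545),interpolation=2),cv2.resize(Sd[190:300,195:315],(400,367),interpolation=2)[:545] if 0 else cv2.copyMakeBorder(cv2.resize(Sd[190:300,195:315],(400,367),interpolation=2),0,178,0,0,0)]))
E
```

```text
TL [ 0.5213 -0.1659  0.045 ]
TR [ 0.5109 -0.0335  0.045 ]
BL [ 0.5244 -0.1663  0.    ]
BR [ 0.5142 -0.0325  0.    ]
FL [ 0.4394 -0.1402  0.006 ]
FR [ 0.4341 -0.0713  0.006 ]
[ 0.6173 -0.0918  0.0778] 4.455499144353047 [-1.6  1.5  1.7  1.5 -1.  -1.4  0.9 -1.6]
(-0.178, -0.033, 0.006) [np.float64(242.48833954037084), np.float64(193.76635766834002)]
(-0.178, 0.033, 0.006) [np.float64(312.7443152572445), np.float64(192.33447907944887)]
(-0.142, 0, 0.022) [np.float64(278.3095133599072), np.float64(235.10176598742487)]
edge [ 0.5176 -0.0996  0.045 ] lip [ 0.5226 -0.0992  0.052 ]
t4o [[342.8, 232.8], [335.7, 157.2]]
t4o [[290.4, 236.7], [284.3, 160.9]]
s4o [[217.9, 245.3], [276.5, 282.6]]
s4o [[247.5, 212.9], [304.7, 247.1]]
```

View pics/ov.png

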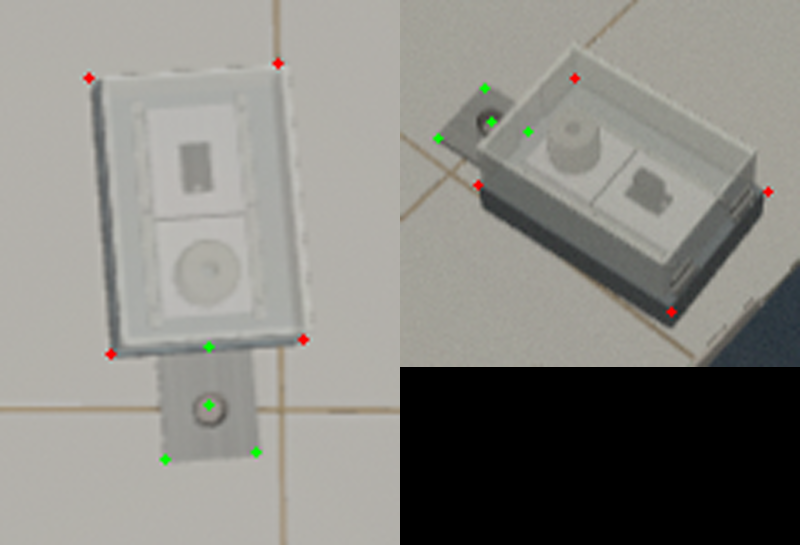

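```bash

python3 - <<'E'
from h import *
s=st(); c=camera_model('wrist'); im=save('wrist','w6.png')
T=save('top','t6.png');S=save('side','s6.png')
p=np.array(s['tool_pos']);R=np.array(s['eef_rot'])
for z in (-.006,-.0035,-.001,.0015):
  print(z,[np.round(proj(c,p+R@[0,y,z]),1) for y in (.050,.052,.054)])
ct=camera_model('top');cs=camera_model('side')
for n,cc in(('top',ct),('side',cs)):
  print(n,[np.round(proj(cc,p+R@[0,y,-.0035]),1) for y in (.088,0,-.128)])
cv2.imwrite('pics/w6c.png',cv2.convertScaleAbs(cv2.resize(im[340:420,240:340],None,fx=8,fy=7,interpolation=2)[:,:,::-1],alpha=1.5))
t=T[200:330,270:350];q=S[150:290,130:290]
cv2.imwrite('pics/ts6.png',np.hstack([cv2.resize(t,(370,600),interpolation=2),cv2.resize(q,(430,376),interpolation=2) if 0 else cv2.copyMakeBorder(cv2.resize(q,(430,376),interpolation=2),0,224,0,0,0)])[:,:,::-1])
E
```

```text
8.25 [ 0.4253 -0.0946  0.2005] yaw of y 3.21 tilt [-0.0005  0.0003 -1.    ] F [-0.197   0.1922 -0.2931] op 0.06641362435198132
-0.006 [array([286.7, 388.4]), array([286.7, 391.8]), array([286.7, 395.2])]
-0.0035 [array([286.7, 384.2]), array([286.7, 387.6]), array([286.7, 391. ])]
-0.001 [array([286.7, 380.1]), array([286.7, 383.5]), array([286.7, 386.8])]
0.0015 [array([286.7, 376.1]), array([286.7, 379.5]), array([286.7, 382.8])]
top [array([319.4, 231.4]), array([322. , 270.3]), array([325.8, 328.3])]
side [array([230.7, 191.8]), array([205.2, 176. ]), array([170. , 154.3])]
```

View pics/w6c.png

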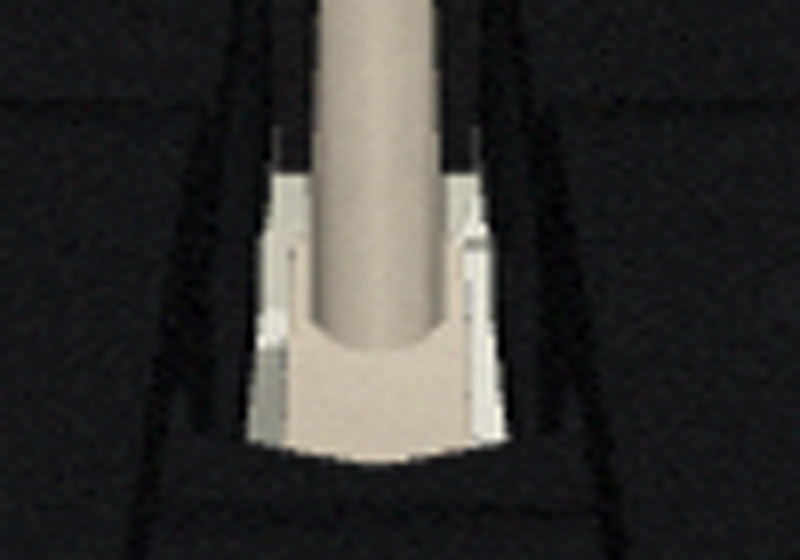

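View pics/ts6.png

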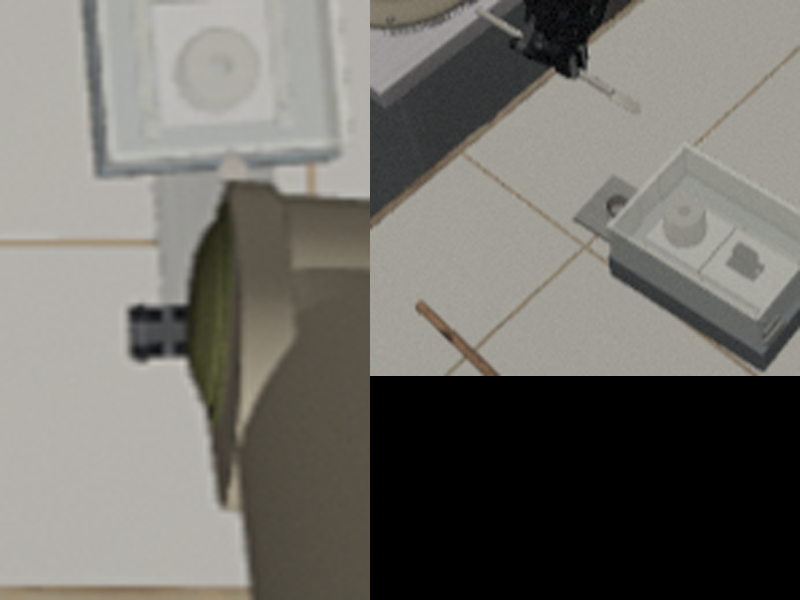

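Request:
move_arm([
  {"dp": [-1.2,-1.1,0],"grip": 1,"spin": -1.2},
  {"dp": [0,0,4],"grip": 1,"spin": 0},
  {"dp": [0,0,5],"grip": 1,"spin": 0},
  {"dp": [0,0,4],"grip": 1,"spin": 0},
  {"dp": [0,0,0],"grip": 1,"spin": 0},
])

```text
clock: 9.02
tool_pos: [0.4138, -0.1076, 0.0688]
eef_rot: [[-0.077, 0.997, -0.005], [0.997, 0.077, 0.001], [0.001, -0.005, -1.0]]
force: [0.1, 0.6, -0.2]
opening: 0.067
```

```bash

python3 - <<'E'
from h import *
s=st(); c=camera_model('wrist'); np.savez('c7.npz',**c); im=save('wrist','w7.png')
T=save('top','t7.png');S=save('side','s7.png')
cv2.imwrite('pics/s7c.png',cv2.resize(S[170:270,170:290],None,fx=6.6,fy=6,interpolation=2)[:,:,::-1])
cs=camera_model('side');p=np.array(s['tool_pos']);R=np.array(s['eef_rot'])
print([((np.array(proj(cs,p+R@[0,y,-.0035]))-[170,170])*[6.6,6]).round(0) for y in (.088,0,-.128)])
E
```

```text
9.03 [ 0.4138 -0.1076  0.0688] yaw of y 4.42 tilt [-0.0052  0.0007 -1.    ] F [ 0.1403  0.621  -0.2054] op 0.06670394018127633
[array([382., 304.]), array([223., 215.]), array([ 3., 91.])]
```

View pics/w7.png

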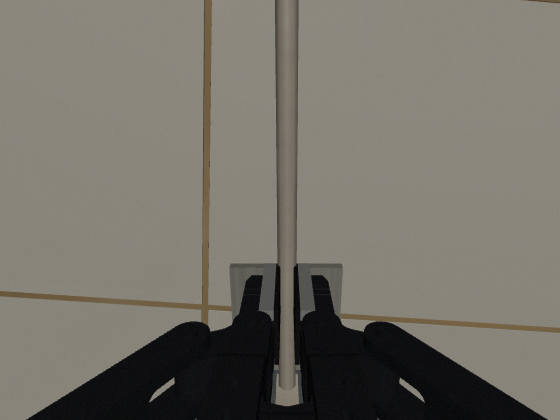

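View pics/s7c.png

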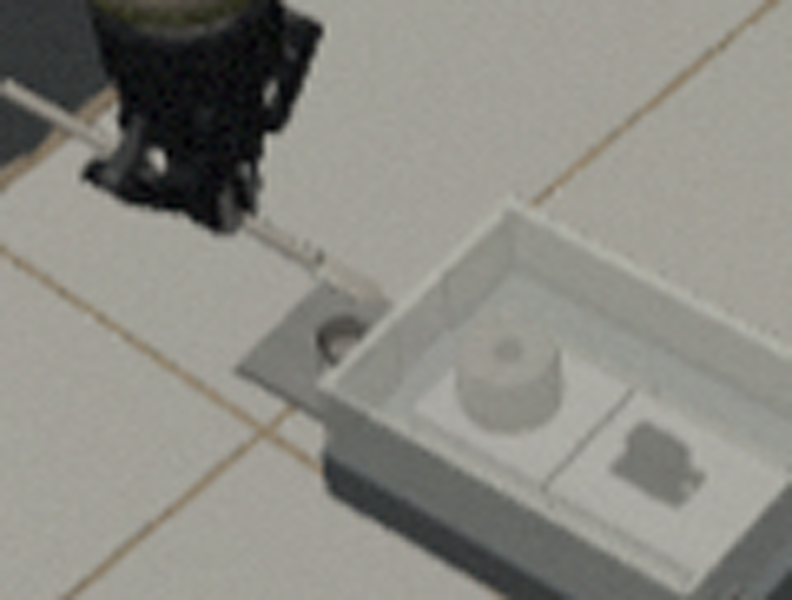

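Request:
move_arm([
  {"dp": [0,0,2.4],"grip": 1,"spin": 0},
  {"dp": [0,0,0],"grip": 1,"spin": 0},
  {"dp": [0,0,0],"grip": 1,"spin": 0},
])

```text
clock: 9.55
tool_pos: [0.4154, -0.1084, 0.0481]
eef_rot: [[-0.076, 0.997, 0.002], [0.997, 0.076, -0.0], [-0.0, 0.002, -1.0]]
force: [0.2, 0.8, -0.3]
opening: 0.066
```

Request:
move_arm([
  {"dp": [0,0,0],"grip": 1,"spin": 0},
  {"dp": [0,0,0],"grip": 1,"spin": 0},
])

```text
clock: 9.8
tool_pos: [0.4152, -0.1084, 0.0474]
eef_rot: [[-0.076, 0.997, 0.001], [0.997, 0.076, -0.0], [-0.0, 0.001, -1.0]]
force: [-0.3, -0.4, 0.4]
opening: 0.067
```

Request:
move_arm([
  {"dp": [0,0,0.2],"grip": 1,"spin": 0},
  {"dp": [0,0.8,0],"grip": 1,"spin": 0},
  {"dp": [0,0.5,0],"grip": 1,"spin": 0},
  {"dp": [0,0,0],"grip": 1,"spin": 0},
])

```text
clock: 10.3
tool_pos: [0.4287, -0.1072, 0.0447]
eef_rot: [[-0.076, 0.997, 0.001], [0.997, 0.076, -0.0], [-0.0, 0.001, -1.0]]
force: [0.5, -0.1, -0.5]
opening: 0.069
```

Request:
move_arm([
  {"dp": [0,0.5,0],"grip": 1,"spin": 0},
  {"dp": [0,0,0],"grip": 1,"spin": 0},
])

```text
clock: 10.55
tool_pos: [0.4334, -0.1069, 0.0448]
eef_rot: [[-0.076, 0.997, 0.001], [0.997, 0.076, -0.0], [-0.0, 0.001, -1.0]]
force: [1.0, 0.2, -0.3]
opening: 0.063
```

Request:
move_arm([
  {"dp": [0,0.4,0],"grip": 1,"spin": 0},
  {"dp": [0,0.2,0],"grip": 1,"spin": 0},
  {"dp": [0,0,0],"grip": 1,"spin": 0},
])

```text
clock: 10.92
tool_pos: [0.4391, -0.1064, 0.0448]
eef_rot: [[-0.076, 0.997, 0.0], [0.997, 0.076, -0.0], [-0.0, 0.0, -1.0]]
force: [0.2, -0.7, 0.1]
opening: 0.065
```

```bash

python3 - <<'E'
from h import *
s=st()
im=save('wrist','w8.png');S=save('side','s8.png')
cv2.imwrite('pics/s8c.png',cv2.resize(S[170:270,170:290],None,fx=6.6,fy=6,interpolation=2)[:,:,::-1])
E
```

```text
10.93 [ 0.4391 -0.1064  0.0448] yaw of y 4.38 tilt [ 0.0002 -0.     -1.    ] F [ 0.2402 -0.7194  0.0595] op 0.06505505619987353
```

View pics/s8c.png

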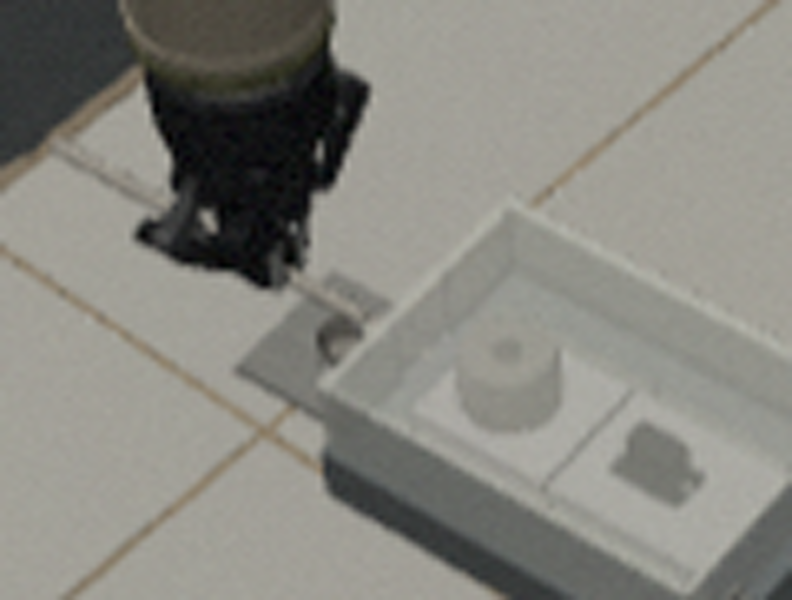

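View pics/w8.png

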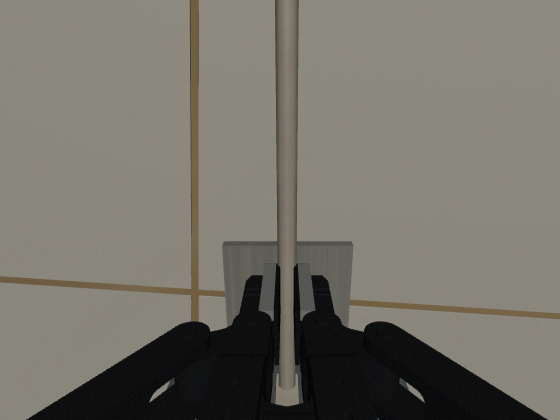

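Request:
move_arm([
  {"dp": [0,0.3,0],"grip": 1,"spin": 0},
  {"dp": [0,0.4,0],"grip": 1,"spin": 0},
  {"dp": [0,0,0],"grip": 1,"spin": 0},
])

```text
clock: 11.4
tool_pos: [0.4465, -0.1058, 0.0448]
eef_rot: [[-0.076, 0.997, 0.001], [0.997, 0.076, 0.0], [-0.0, 0.001, -1.0]]
force: [-0.8, 0.4, -0.4]
opening: 0.064
```

Request:
move_arm([
  {"dp": [0,0,-0.3],"grip": 1,"spin": 0},
  {"dp": [0,0,-0.3],"grip": 1,"spin": 0},
  {"dp": [0,0,-0.3],"grip": 1,"spin": 0},
  {"dp": [0,0,0],"grip": 1,"spin": 0},
])

```text
clock: 11.9
tool_pos: [0.4459, -0.1059, 0.0541]
eef_rot: [[-0.076, 0.997, 0.0], [0.997, 0.076, -0.0], [-0.0, 0.0, -1.0]]
force: [1.1, -0.5, -1.7]
opening: 0.062
```

```bash

python3 - <<'E'
from h import *
s=st()
im=save('wrist','w9.png');S=save('side','s9.png')
cv2.imwrite('pics/s9c.png',cv2.resize(S[170:270,170:290],None,fx=6.6,fy=6,interpolation=2)[:,:,::-1])
E
```

```text
11.9 [ 0.4459 -0.1059  0.0541] yaw of y 4.37 tilt [ 0.0004 -0.     -1.    ] F [ 1.12   -0.4706 -1.7135] op 0.06181957331543867
```

View pics/s9c.png

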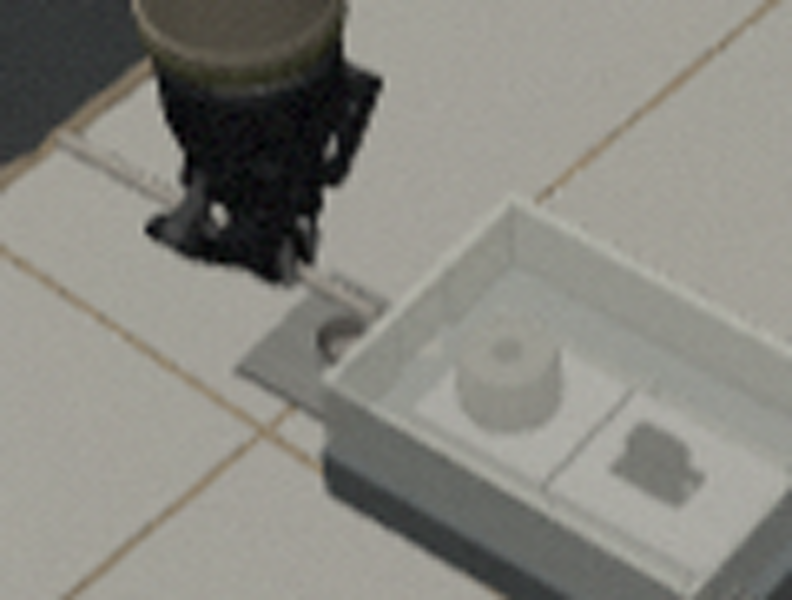

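Request:
move_arm([
  {"dp": [0,0.3,-2.1],"grip": 1,"spin": 0},
  {"dp": [0,0.55,-2.15],"grip": 1,"spin": 0},
  {"dp": [0,0.8,-2.1],"grip": 1,"spin": 0},
  {"dp": [0,0.95,-1.8],"grip": 1,"spin": 0},
  {"dp": [0,1.0,-1.55],"grip": 1,"spin": 0},
])

```text
clock: 12.62
tool_pos: [0.4818, -0.1032, 0.1514]
eef_rot: [[-0.076, 0.997, -0.0], [0.997, 0.076, -0.0], [-0.0, -0.0, -1.0]]
force: [0.8, 0.4, -2.6]
opening: 0.066
```

```bash

python3 - <<'E'
from h import *
s=st()
S=save('side','s10.png')
cv2.imwrite('pics/s10c.png',cv2.resize(S[130:270,170:310],None,fx=5,fy=4.2,interpolation=2)[:,:,::-1])
E
```

```text
12.62 [ 0.4818 -0.1032  0.1514] yaw of y 4.36 tilt [-0.0001 -0.0001 -1.    ] F [ 0.7566  0.3761 -2.5977] op 0.06616168056387646
```

View pics/s10c.png

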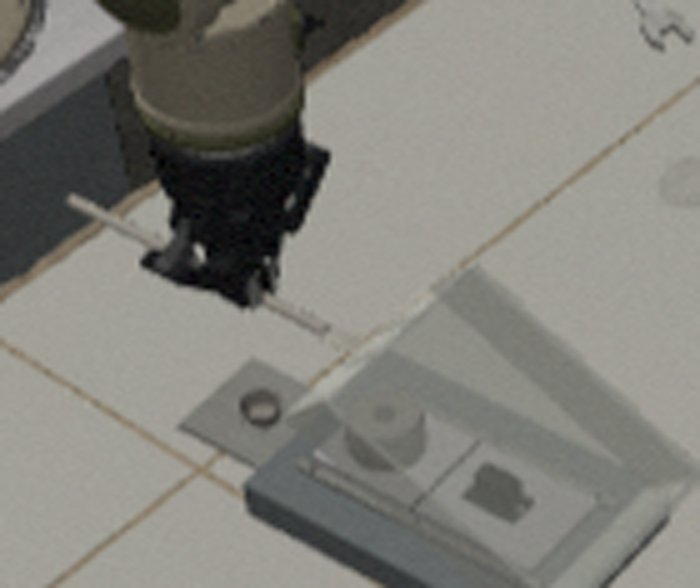

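Request:
move_arm([
  {"dp": [0,1.17,-1.43],"grip": 1,"spin": 0},
  {"dp": [0,1.3,-1.3],"grip": 1,"spin": 0},
  {"dp": [0,1.44,-1.2],"grip": 1,"spin": 0},
  {"dp": [0,1.55,-1.05],"grip": 1,"spin": 0},
  {"dp": [0,1.65,-0.9],"grip": 1,"spin": 0},
])

```text
clock: 13.3
tool_pos: [0.5525, -0.0978, 0.2092]
eef_rot: [[-0.076, 0.997, -0.001], [0.997, 0.076, 0.0], [0.0, -0.001, -1.0]]
force: [0.7, -1.0, -3.2]
opening: 0.064
```

```bash

python3 - <<'E'
from h import *
s=st()
S=save('side','s11.png')
cv2.imwrite('pics/s11c.png',cv2.resize(S[130:270,170:310],None,fx=5,fy=4.2,interpolation=2)[:,:,::-1])
E
```

```text
13.3 [ 0.5525 -0.0978  0.2092] yaw of y 4.37 tilt [-0.001  0.    -1.   ] F [ 0.6528 -0.9803 -3.2426] op 0.06386934723985901
```

View pics/s11c.png

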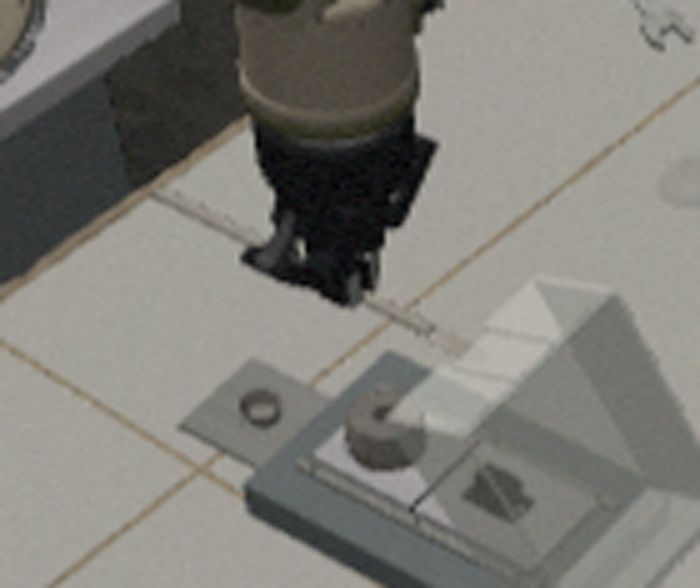

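Request:
move_arm([
  {"dp": [0,1.9,-0.75],"grip": 1,"spin": 0},
  {"dp": [0,2.2,-0.55],"grip": 1,"spin": 0},
  {"dp": [0,2.5,-0.3],"grip": 1,"spin": 0},
  {"dp": [0,2.5,-0.2],"grip": 1,"spin": 0},
])

```text
clock: 13.85
tool_pos: [0.6428, -0.0909, 0.2264]
eef_rot: [[-0.076, 0.997, -0.002], [0.997, 0.076, -0.0], [0.0, -0.002, -1.0]]
force: [-0.8, -0.6, -5.3]
opening: 0.064
```

```bash

python3 - <<'E'
from h import *
s=st()
S=save('side','s12.png')
cv2.imwrite('pics/s12c.png',cv2.resize(S[130:270,170:310],None,fx=5,fy=4.2,interpolation=2)[:,:,::-1])
E
```

```text
13.85 [ 0.6428 -0.0909  0.2264] yaw of y 4.36 tilt [-0.0023 -0.0001 -1.    ] F [-0.8056 -0.5872 -5.256 ] op 0.06355956147475926
```

View pics/s12c.png

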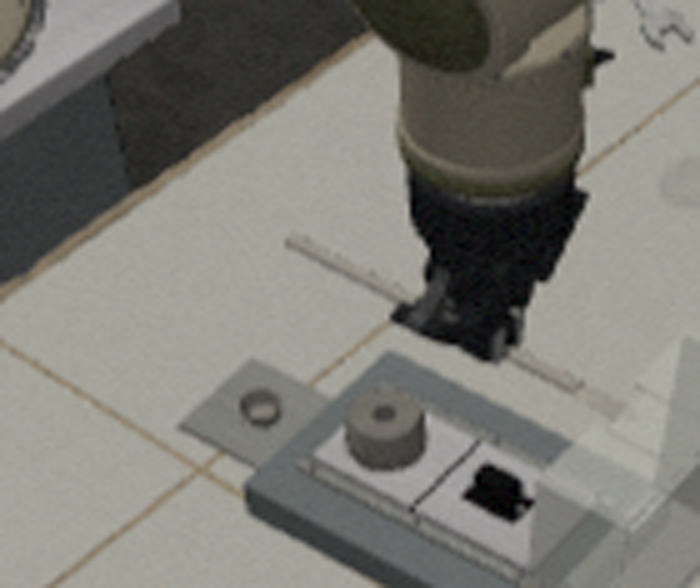

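Request:
move_arm([
  {"dp": [0,1.5,0.2],"grip": 1,"spin": 0},
  {"dp": [0,1.0,0.3],"grip": 1,"spin": 0},
  {"dp": [0,0,0],"grip": 1,"spin": 0},
])

```text
clock: 14.28
tool_pos: [0.6685, -0.0888, 0.2218]
eef_rot: [[-0.076, 0.997, -0.001], [0.997, 0.076, 0.0], [0.0, -0.001, -1.0]]
force: [0.2, 0.6, -3.9]
opening: 0.065
```

```bash

python3 - <<'E'
from h import *
s=st()
S=save('side','s13.png')
cv2.imwrite('pics/s13c.png',cv2.resize(S[130:290,170:350],None,fx=4.4,fy=3.7,interpolation=2)[:,:,::-1])
E
```

```text
14.28 [ 0.6685 -0.0888  0.2218] yaw of y 4.38 tilt [-0.0006  0.0001 -1.    ] F [ 0.1902  0.6077 -3.8997] op 0.06502343338517574
```

View pics/s13c.png

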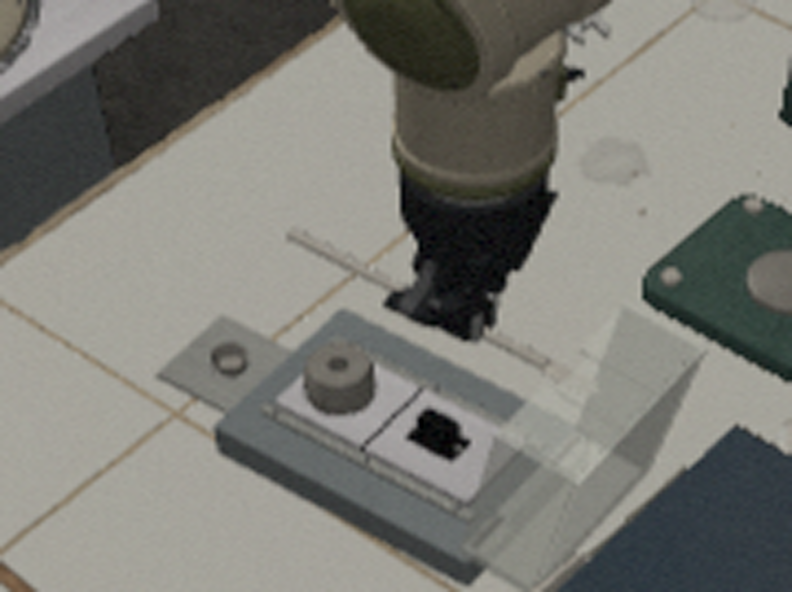

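Request:
move_arm([
  {"dp": [0,0,0.5],"grip": 1,"spin": 0},
  {"dp": [0,0,0.4],"grip": 1,"spin": 0},
  {"dp": [0,0,0],"grip": 1,"spin": 0},
])

```text
clock: 14.7
tool_pos: [0.6684, -0.089, 0.2137]
eef_rot: [[-0.076, 0.997, 0.0], [0.997, 0.076, -0.0], [-0.0, 0.0, -1.0]]
force: [0.1, 0.3, -0.2]
opening: 0.065
```

```bash

python3 - <<'E'
from h import *
s=st()
S=save('side','s14.png')
cv2.imwrite('pics/s14c.png',cv2.resize(S[130:290,170:350],None,fx=4.4,fy=3.7,interpolation=2)[:,:,::-1])
E
```

```text
14.7 [ 0.6684 -0.089   0.2137] yaw of y 4.36 tilt [ 0.0005 -0.0001 -1.    ] F [ 0.1381  0.2729 -0.2073] op 0.06501244090684466
```

View pics/s14c.png

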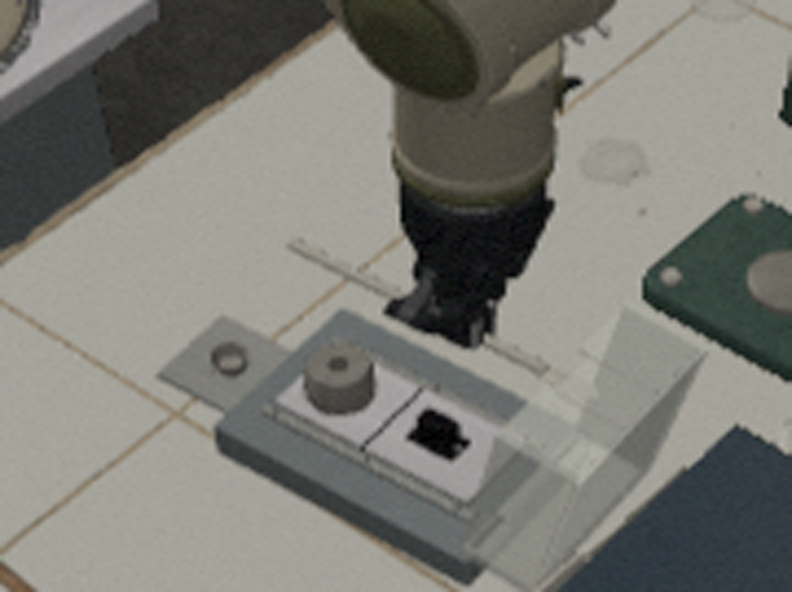

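Request:
move_arm([
  {"dp": [0,-1,0],"grip": 1,"spin": 0},
  {"dp": [0,-3,0],"grip": 1,"spin": 0},
  {"dp": [0,-4,0],"grip": 1,"spin": 0},
  {"dp": [0,-5,0],"grip": 1,"spin": 0},
  {"dp": [0,-5,0],"grip": 1,"spin": 0},
])

```text
clock: 15.38
tool_pos: [0.4867, -0.1028, 0.2138]
eef_rot: [[-0.076, 0.997, 0.0], [0.997, 0.076, -0.0], [-0.0, 0.0, -1.0]]
force: [0.0, 0.6, 0.2]
opening: 0.068
```

```bash

python3 - <<'E'
from h import *
s=st()
S=save('side','s15.png')
cv2.imwrite('pics/s15c.png',cv2.resize(S[130:290,170:350],None,fx=4.4,fy=3.7,interpolation=2)[:,:,::-1])
E
```

```text
15.38 [ 0.4867 -0.1028  0.2138] yaw of y 4.36 tilt [ 0.0004 -0.0002 -1.    ] F [0.0314 0.6459 0.1835] op 0.06801596514514759
```

View pics/s15c.png

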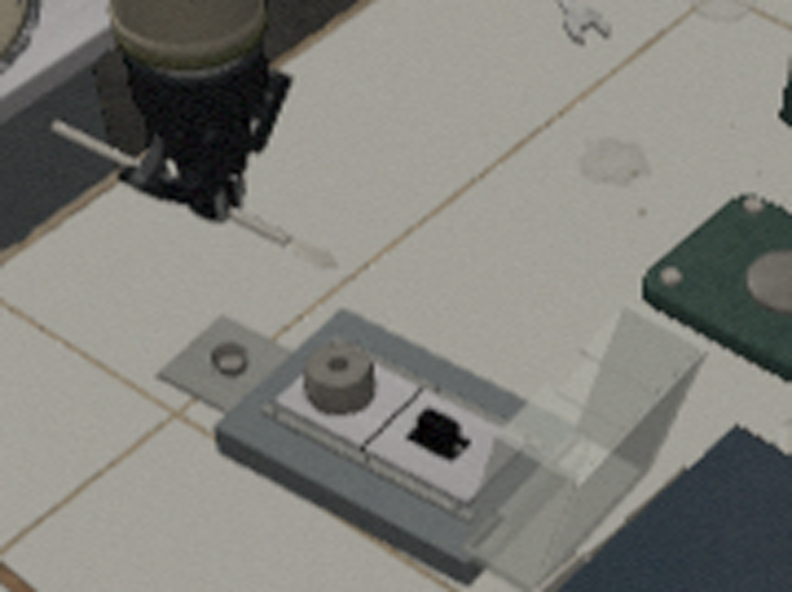

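Request:
move_arm([
  {"dp": [4,-0.3,0],"grip": 1,"spin": 0},
  {"dp": [5.5,-0.4,0],"grip": 1,"spin": 0},
  {"dp": [6,-0.4,2],"grip": 1,"spin": 0},
  {"dp": [6,-0.4,4],"grip": 1,"spin": 0},
  {"dp": [4,-0.2,5],"grip": 1,"spin": 0},
])

```text
clock: 16.05
tool_pos: [0.4544, 0.143, 0.1108]
eef_rot: [[-0.077, 0.997, 0.004], [0.997, 0.077, 0.002], [0.002, 0.004, -1.0]]
force: [1.4, 0.4, -0.6]
opening: 0.065
```

Request:
move_arm([
  {"dp": [0,0,4],"grip": 1,"spin": 0},
  {"dp": [0,0,3.5],"grip": 1,"spin": 0},
  {"dp": [0,0,1.5],"grip": 1,"spin": 0},
  {"dp": [0,0,0],"grip": 1,"spin": 0},
])

```text
clock: 16.55
tool_pos: [0.4536, 0.1403, 0.0202]
eef_rot: [[-0.076, 0.997, -0.001], [0.997, 0.076, -0.001], [-0.001, -0.001, -1.0]]
force: [-0.5, -0.2, 0.5]
opening: 0.064
```

Request:
move_arm([
  {"dp": [0,0,1.3],"grip": 1,"spin": 0},
  {"dp": [0,0,0.3],"grip": 1,"spin": 0},
  {"dp": [0,0,0],"grip": 1,"spin": 0},
])

```text
clock: 16.92
tool_pos: [0.454, 0.1405, 0.0047]
eef_rot: [[-0.076, 0.997, 0.0], [0.997, 0.076, 0.0], [0.0, 0.0, -1.0]]
force: [0.2, -0.0, -0.8]
opening: 0.064
```

Request:
move_arm([
  {"dp": [0,0,0.25],"grip": 1,"spin": 0},
  {"dp": [0,0,0],"grip": 1,"spin": 0},
])

```text
clock: 17.18
tool_pos: [0.454, 0.1404, 0.0023]
eef_rot: [[-0.076, 0.997, 0.0], [0.997, 0.076, 0.0], [0.0, 0.0, -1.0]]
force: [-0.1, -0.9, -0.9]
opening: 0.063
```

Request:
move_arm([
  {"dp": [0,0,0],"grip": 0.7,"spin": 0},
  {"dp": [0,0,0],"grip": 0.5,"spin": 0},
  {"dp": [0,0,0],"grip": 0.5,"spin": 0},
  {"dp": [0,0,-2],"grip": 0.5,"spin": 0},
  {"dp": [0,0,-4],"grip": 0.5,"spin": 0},
])

```text
clock: 17.8
tool_pos: [0.453, 0.1405, 0.0616]
eef_rot: [[-0.077, 0.997, -0.003], [0.997, 0.077, -0.001], [-0.001, -0.003, -1.0]]
force: [0.9, 0.8, -0.4]
opening: 0.496
```

```bash

python3 - <<'E'
from h import *
s=st()
im=save('wrist','w16.png')
E
```

```text
17.8 [0.453  0.1405 0.0616] yaw of y 4.41 tilt [-0.0028 -0.0012 -1.    ] F [ 0.9233  0.809  -0.4354] op 0.495931783726726
```

View pics/w16.png

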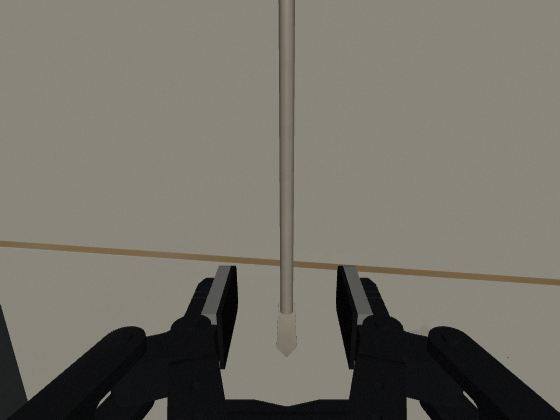

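Request:
move_arm([
  {"dp": [0,0,-6],"grip": 0.3,"spin": 0},
  {"dp": [0,0,-6],"grip": 0.3,"spin": 0},
  {"dp": [-3,1,-5],"grip": 0.3,"spin": 0},
  {"dp": [-4.5,1.5,-3],"grip": 0.3,"spin": 0},
  {"dp": [-5,2,0],"grip": 0.3,"spin": 0},
])

```text
clock: 18.48
tool_pos: [0.5096, 0.0187, 0.2648]
eef_rot: [[-0.078, 0.997, 0.005], [0.997, 0.078, 0.001], [0.0, 0.005, -1.0]]
force: [1.2, 0.6, -0.5]
opening: 0.702
```

Request:
move_arm([
  {"dp": [-5,2.5,0],"grip": 0.3,"spin": 0},
  {"dp": [-5,2.5,0],"grip": 0.3,"spin": 0},
  {"dp": [-2.5,0.5,0],"grip": 0.3,"spin": 0},
  {"dp": [0,0,0],"grip": 0.3,"spin": 0},
])

```text
clock: 18.98
tool_pos: [0.5725, -0.1035, 0.2614]
eef_rot: [[-0.072, 0.997, -0.001], [0.997, 0.072, -0.0], [-0.0, -0.001, -1.0]]
force: [-0.9, 1.8, -1.2]
opening: 0.702
```

```bash

python3 - <<'E'
from h import *
s=st();c=camera_model('wrist');np.savez('c17.npz',**c)
im=save('wrist','w17.png')
for n in ['board_grip','board','die','cover','crucible','spatula_mid']: box(n,'wrist')
cv2.imwrite('pics/w17c.png',cv2.convertScaleAbs(cv2.resize(im[100:400,180:400],None,fx=3.6,fy=2,interpolation=2)[:,:,::-1],alpha=1.3))
E
```

```text
18.98 [ 0.5725 -0.1035  0.2614] yaw of y 4.15 tilt [-0.0007 -0.0003 -1.    ] F [-0.9202  1.7586 -1.1753] op 0.7021439923845436
board_grip 0.91 [295.0, 225.4] 7172 [[261.0, 282.0], [261.0, 138.0], [329.0, 138.0], [329.0, 282.0]]
board 0.59 [291.9, 224.4] 7138 [[261.0, 138.0], [329.0, 138.0], [329.0, 281.0], [261.0, 281.0]]
die 0.55 [294.8, 173.3] 2041 [[271.0, 146.0], [318.0, 146.0], [318.0, 199.0], [271.0, 199.0]]
cover 0.87 [294.6, 350.4] 15311 [[212.0, 290.0], [373.0, 290.0], [373.0, 411.0], [212.0, 411.0]]
crucible 0.71 [295.1, 65.6] 585 [[282.0, 52.0], [306.0, 52.0], [306.0, 80.0], [282.0, 80.0]]
spatula_mid 0.66 [292.3, 280.7] 36080 [[212.0, 28.0], [373.0, 28.0], [373.0, 411.0], [212.0, 411.0]]
```

View pics/w17.png

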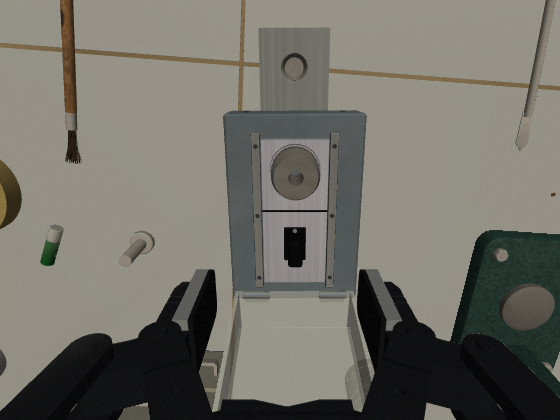

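View pics/w17c.png

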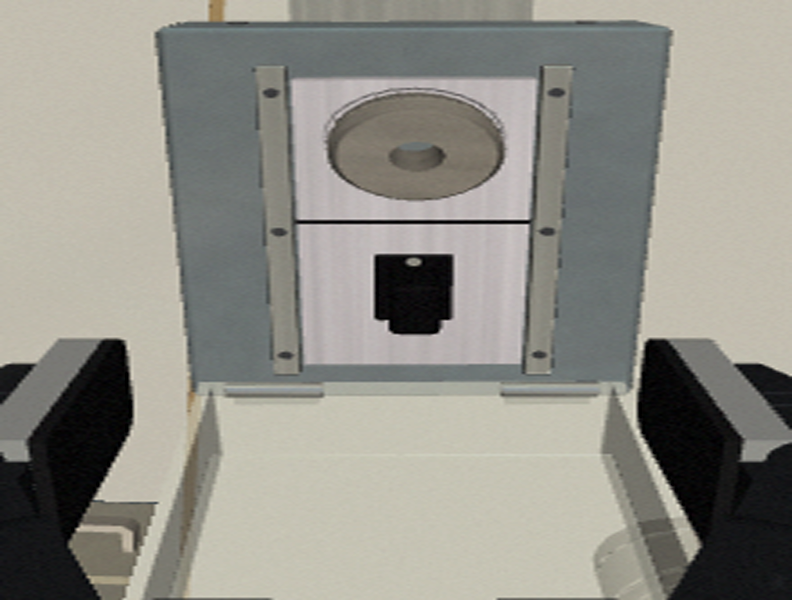

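```bash

python3 - <<'E'
from pose import *
c={k:v for k,v in np.load('c17.npz').items()}
g=lambda u,v:(180+u/3.6,100+v/2)
pts={'edgeL':(g(162,33),.045),'edgeR':(g(669,31.5),.045),'lineL':(g(297,221),.055),'lineR':(g(530,221),.055),'frontL':(g(290,78),.055),'frontR':(g(537,78),.055),'rearL':(g(302,363),.055),'rearR':(g(525,365),.055),
'gripTopRear':(g(414,333),.085),'baseFrontL':(g(375,255),.058),'baseFrontR':(g(453,255),.058),'die':(g(416,147),.09),'hingeback L':(g(190,380),.045),'hbR':(g(632,380),.045),'cruc':((294.5,66),.022)}
W={k:atz(c,p,z) for k,(p,z) in pts.items()}
for k in W: print(k,W[k])
a=np.radians(4.4);ux=np.array([np.cos(a),np.sin(a),0]);uy=np.array([-np.sin(a),np.cos(a),0])
E=(W['edgeL']+W['edgeR'])/2
print('edge yaw',np.degrees(np.arctan2(-(W['edgeR']-W['edgeL'])[0],(W['edgeR']-W['edgeL'])[1])),'line yaw',np.degrees(np.arctan2(-(W['lineR']-W['lineL'])[0],(W['lineR']-W['lineL'])[1])))
for k in W: print(k,((W[k]-E)@ux*1000).round(1),((W[k]-E)@uy*1000).round(1))
E
```

```text
edgeL [ 0.5239 -0.1652  0.045 ]
edgeR [ 0.5136 -0.0336  0.045 ]
lineL [ 0.611  -0.1248  0.055 ]
lineR [ 0.6063 -0.0609  0.055 ]
frontL [ 0.541  -0.1303  0.055 ]
frontR [ 0.5363 -0.0667  0.055 ]
rearL [ 0.6902 -0.1191  0.055 ]
rearR [ 0.6866 -0.0537  0.055 ]
gripTopRear [ 0.6546 -0.0896  0.085 ]
baseFrontL [ 0.6263 -0.1022  0.058 ]
baseFrontR [ 0.6247 -0.0807  0.058 ]
die [ 0.5631 -0.0966  0.09  ]
hingeback L [ 0.709  -0.1529  0.045 ]
hbR [ 0.6991 -0.0186  0.045 ]
cruc [ 0.4741 -0.1033  0.022 ]
edge yaw 4.488779609675488 line yaw 4.207762656030834
edgeL 0.1 -66.0
edgeR -0.1 66.0
lineL 90.0 -32.4
lineR 90.2 31.6
frontL 19.8 -32.5
frontR 20.0 31.2
rearL 169.4 -32.9
rearR 170.8 32.7
gripTopRear 136.2 -0.7
baseFrontL 107.0 -11.0
baseFrontR 107.0 10.5
die 44.4 -0.6
hingeback L 185.6 -67.9
hbR 186.0 66.7
cruc -44.9 -0.5
```

Request:
move_arm([
  {"dp": [0.8,3.5,0],"grip": 0.5,"spin": -0.3},
  {"dp": [0,3.5,2],"grip": 0.5,"spin": 0},
  {"dp": [0,0,5],"grip": 0.5,"spin": 0},
  {"dp": [0,0,4],"grip": 0.5,"spin": 0},
  {"dp": [0,0,0],"grip": 0.5,"spin": 0},
])

```text
clock: 19.95
tool_pos: [0.64, -0.0868, 0.1494]
eef_rot: [[-0.083, 0.997, -0.006], [0.997, 0.083, 0.001], [0.001, -0.006, -1.0]]
force: [0.3, -0.1, 0.5]
opening: 0.501
```

```bash

python3 - <<'E'
from h import *
s=st();c=camera_model('wrist');np.savez('c18.npz',**c)
im=save('wrist','w18.png')
S=save('side','s18.png')
p=np.array(s['tool_pos'])
print('tcp px',proj(c,p),'block rear top pred',proj(c,(.6555,-.0893,.085)),proj(c,(.6296,-.0913,.085)))
E
```

```text
19.95 [ 0.64   -0.0868  0.1494] yaw of y 4.73 tilt [-0.0056  0.0005 -1.    ] F [ 0.3178 -0.1033  0.5066] op 0.5005201550010814
tcp px [np.float64(286.63412395690267), np.float64(285.6711692947038)] block rear top pred [np.float64(280.42208377796317), np.float64(253.58535105031606)] [np.float64(280.4644443437634), np.float64(213.2581639480013)]
```

View pics/w18.png

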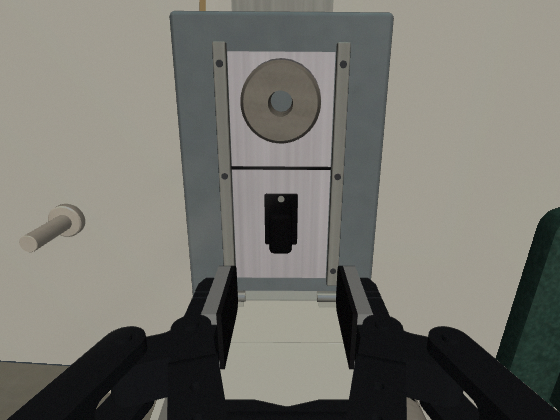

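View pics/s18.png

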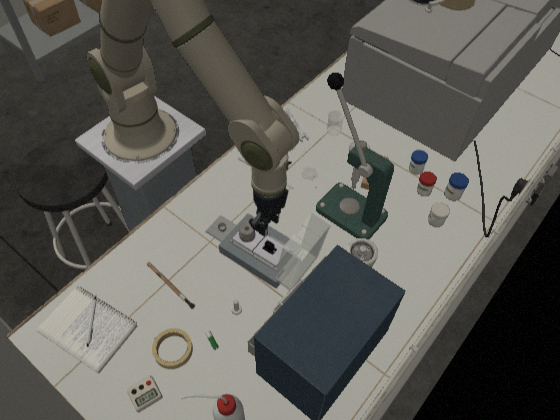

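Request:
move_arm([
  {"dp": [-0.35,0.15,3],"grip": 0.5,"spin": 0.3},
  {"dp": [0,0,3],"grip": 0.5,"spin": 0},
  {"dp": [0,0,1],"grip": 0.5,"spin": 0},
  {"dp": [0,0,0],"grip": 0.5,"spin": 0},
  {"dp": [0,0,0],"grip": 0.5,"spin": 0},
])

```text
clock: 20.68
tool_pos: [0.6446, -0.091, 0.0836]
eef_rot: [[-0.076, 0.997, 0.002], [0.997, 0.076, -0.0], [-0.0, 0.002, -1.0]]
force: [-0.4, -0.3, 0.2]
opening: 0.497
```

```bash

python3 - <<'E'
from h import *
s=st();c=camera_model('wrist');np.savez('c19.npz',**c)
im=save('wrist','w19.png')
E
```

```text
20.68 [ 0.6446 -0.091   0.0836] yaw of y 4.37 tilt [ 0.0024 -0.0002 -1.    ] F [-0.3955 -0.2703  0.1935] op 0.49680677518980815
```

View pics/w19.png

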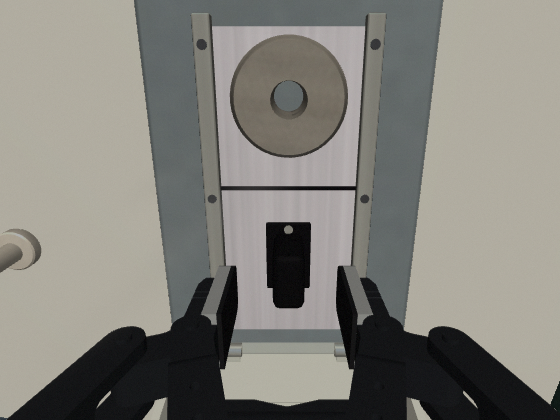

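Request:
move_arm([
  {"dp": [0,0,1.2],"grip": 0.5,"spin": 0},
  {"dp": [0,0,0.8],"grip": 0.5,"spin": 0},
  {"dp": [0,0,0],"grip": 0.5,"spin": 0},
  {"dp": [0,0,0],"grip": 0.5,"spin": 0},
])

```text
clock: 21.22
tool_pos: [0.6436, -0.091, 0.0618]
eef_rot: [[-0.076, 0.997, -0.0], [0.997, 0.076, 0.0], [0.0, -0.0, -1.0]]
force: [0.2, 0.6, -0.4]
opening: 0.499
```

Request:
move_arm([
  {"dp": [0,0,0],"grip": 0.75,"spin": 0},
  {"dp": [0,0,0],"grip": 1,"spin": 0},
  {"dp": [0,0,0],"grip": 1,"spin": 0},
  {"dp": [0,0,0],"grip": 1,"spin": 0},
])

```text
clock: 21.72
tool_pos: [0.6439, -0.0909, 0.0624]
eef_rot: [[-0.076, 0.997, 0.001], [0.997, 0.076, 0.0], [0.0, 0.001, -1.0]]
force: [-0.9, 1.0, 4.7]
opening: 0.15
```

```bash

python3 - <<'E'
from h import *
s=st();c=camera_model('wrist');np.savez('c20.npz',**c)
im=save('wrist','w20.png')
E
```

```text
21.73 [ 0.6439 -0.0909  0.0624] yaw of y 4.36 tilt [ 0.0007  0.0001 -1.    ] F [-0.9005  0.9997  4.6965] op 0.1504911591160532
```

View pics/w20.png

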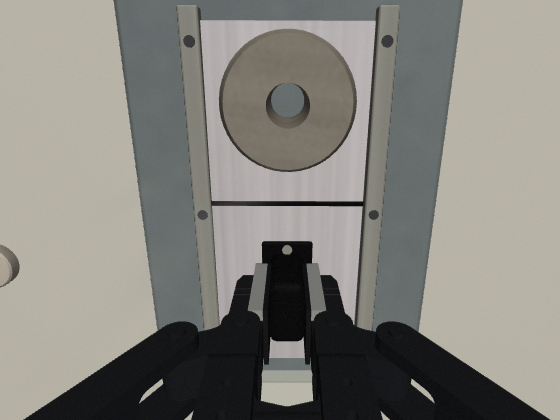

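Request:
move_arm([
  {"dp": [0,-0.4,0],"grip": 1,"spin": 0},
  {"dp": [0,-0.8,0],"grip": 1,"spin": 0},
  {"dp": [0,-0.8,0],"grip": 1,"spin": 0},
  {"dp": [0,-0.8,0],"grip": 1,"spin": 0},
  {"dp": [0,-0.4,0],"grip": 1,"spin": 0},
])

```text
clock: 22.4
tool_pos: [0.6122, -0.0936, 0.0624]
eef_rot: [[-0.076, 0.997, 0.002], [0.997, 0.076, -0.0], [-0.0, 0.002, -1.0]]
force: [5.8, 0.6, 2.6]
opening: 0.148
```

```bash

python3 - <<'E'
from h import *
s=st();c=camera_model('wrist');np.savez('c21.npz',**c)
im=save('wrist','w21.png')
E
```

```text
22.4 [ 0.6122 -0.0936  0.0624] yaw of y 4.37 tilt [ 0.002  -0.0001 -1.    ] F [5.8489 0.5699 2.6434] op 0.14825244458411393
```

View pics/w21.png

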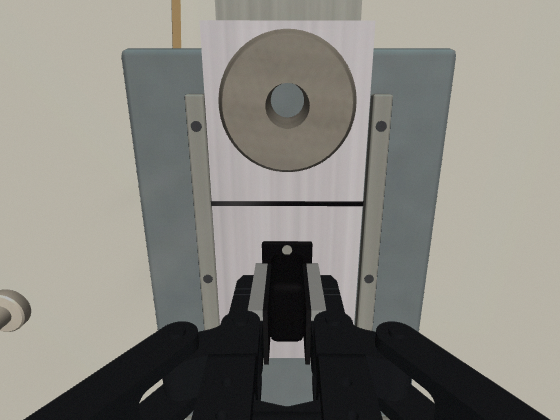

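Request:
move_arm([
  {"dp": [0,-0.8,0.05],"grip": 1,"spin": 0},
  {"dp": [0,-1.0,0.05],"grip": 1,"spin": 0},
  {"dp": [0,-1.0,0],"grip": 1,"spin": 0},
  {"dp": [0,-0.8,0],"grip": 1,"spin": 0},
  {"dp": [0,-0.4,0],"grip": 1,"spin": 0},
])

```text
clock: 23.08
tool_pos: [0.5751, -0.0963, 0.0624]
eef_rot: [[-0.076, 0.997, 0.007], [0.997, 0.076, 0.0], [-0.0, 0.007, -1.0]]
force: [9.9, 1.3, 10.2]
opening: 0.15
```

```bash

python3 - <<'E'
from h import *
s=st();c=camera_model('wrist');np.savez('c22.npz',**c)
im=save('wrist','w22.png')
E
```

```text
23.07 [ 0.5751 -0.0963  0.0624] yaw of y 4.38 tilt [ 0.007   0.0001 -1.    ] F [ 9.8693  1.2647 10.1695] op 0.14956613473555577
```

View pics/w22.png

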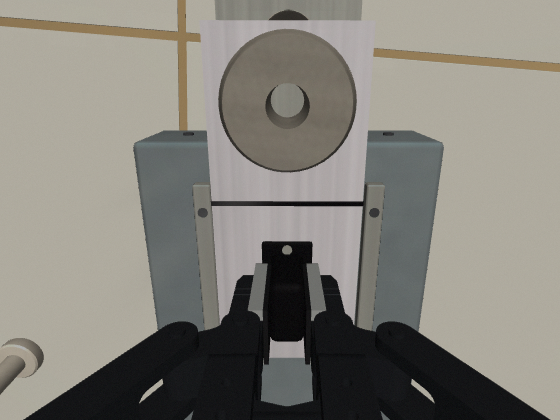

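```bash
cat > le.py <<'E'
from h import *
import sys
def meas(k,rows_edge,row_line,coll=(205,372)):
    c={a:b for a,b in np.load(f'c{k}.npz').items()}
    a=np.radians(4.4);ux=np.array([np.cos(a),np.sin(a),0])
    El=atz(c,(rows_edge[0],rows_edge[1]),.045);Er=atz(c,(rows_edge[2],rows_edge[3]),.045)
    L=atz(c,(287.5,row_line),.055)
    print('edge',El,Er,'line',L,'line-edge mm',((L-(El+Er)/2)@ux*1000).round(2))
E
python3 - <<'E'
from h import *
im=cv2.imread('pics/w22.png')
cv2.imwrite('pics/w22c.png',cv2.resize(im[115:215,130:230],(800,600),interpolation=2))
E
```

```text
(no output)
```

View pics/w22c.png

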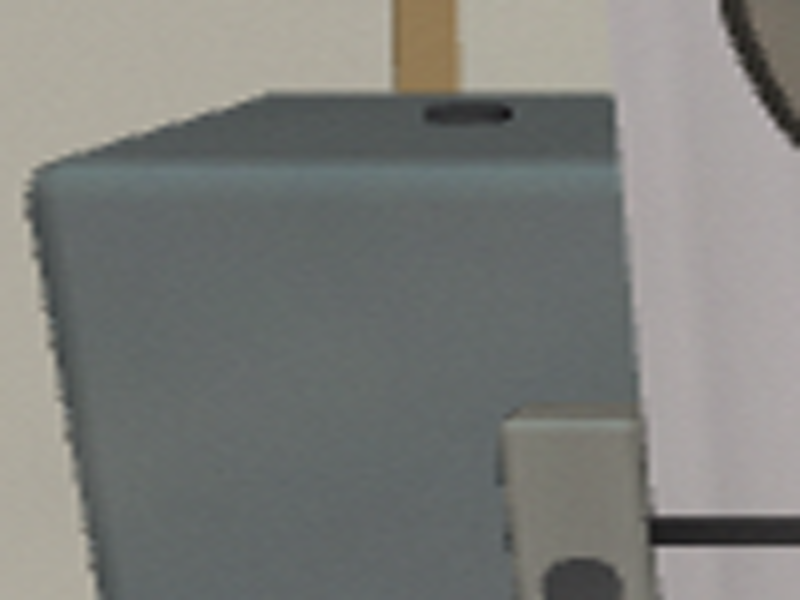

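```bash

python3 - <<'E'
from le import *
im=cv2.imread('pics/w22.png')
for x in (150,190,210,380,400,430): print(x,im[136:152,x].sum(1).tolist())
print(im[198:209,250].sum(1),im[198:209,330].sum(1))
meas(22,(170,142.7,400,142.2),203.7)
# crosscheck: known sizes - rails ahead edge, die dia
c=np.load('c22.npz');print(c['eye'])
s=st()
E
```

```text
150 [275, 259, 263, 266, 257, 281, 314, 352, 340, 332, 318, 315, 307, 306, 301, 306]
190 [256, 257, 257, 256, 257, 283, 319, 351, 340, 334, 318, 317, 306, 304, 308, 310]
210 [496, 500, 500, 501, 502, 496, 499, 500, 495, 494, 499, 491, 489, 494, 496, 486]
380 [265, 267, 277, 269, 271, 297, 320, 350, 353, 343, 337, 327, 316, 309, 309, 314]
400 [268, 270, 273, 271, 272, 297, 324, 353, 356, 351, 341, 331, 325, 318, 321, 322]
430 [502, 448, 277, 266, 267, 290, 318, 353, 354, 342, 337, 329, 318, 320, 319, 314]
[509 496 503 218 136 125 129 121 492 504 505] [505 507 504 269  61  37  23  39 370 497 508]
edge [ 0.5203 -0.1502  0.045 ] [ 0.5126 -0.053   0.045 ] line [ 0.5404 -0.0987  0.055 ] line-edge mm 24.05
[ 0.4913 -0.1027  0.203 ]
23.12 [ 0.5745 -0.0964  0.0624] yaw of y 4.38 tilt [ 0.0064  0.0001 -1.    ] F [ 7.9545  1.2285 10.1572] op 0.15001600779950192
```

Request:
move_arm([
  {"dp": [0,-0.6,0],"grip": 1,"spin": 0},
  {"dp": [0,-0.8,0],"grip": 1,"spin": 0},
  {"dp": [0,-0.5,0],"grip": 1,"spin": 0},
  {"dp": [0,-0.2,0],"grip": 1,"spin": 0},
  {"dp": [0,0,0],"grip": 1,"spin": 0},
])

```text
clock: 23.75
tool_pos: [0.5547, -0.0979, 0.0625]
eef_rot: [[-0.077, 0.997, 0.008], [0.997, 0.077, 0.0], [-0.001, 0.008, -1.0]]
force: [8.8, 0.7, 12.0]
opening: 0.148
```

```bash

python3 - <<'E'
from le import *
s=st();c=camera_model('wrist');np.savez('c23.npz',**c)
im=save('wrist','w23.png')
cv2.imwrite('pics/w23c.png',cv2.resize(im[150:250,130:230],(800,600),interpolation=2)[:,:,::-1])
im=im[:,:,::-1].astype(int)
for x in (150,180,400,430): print(x,[(r,int(im[r,x].sum())) for r in range(165,215)])
E
```

```text
23.75 [ 0.5547 -0.0979  0.0625] yaw of y 4.39 tilt [ 0.0078  0.0001 -1.    ] F [ 8.7581  0.7124 11.9605] op 0.14841093855799956
150 [(165, 491), (166, 492), (167, 490), (168, 494), (169, 494), (170, 488), (171, 490), (172, 495), (173, 488), (174, 487), (175, 485), (176, 489), (177, 493), (178, 489), (179, 487), (180, 356), (181, 268), (182, 279), (183, 273), (184, 278), (185, 284), (186, 296), (187, 316), (188, 340), (189, 349), (190, 336), (191, 331), (192, 328), (193, 317), (194, 309), (195, 305), (196, 306), (197, 310), (198, 309), (199, 302), (200, 301), (201, 305), (202, 302), (203, 303), (204, 302), (205, 298), (206, 298), (207, 297), (208, 295), (209, 299), (210, 294), (211, 294), (212, 298), (213, 296), (214, 295)]
180 [(165, 490), (166, 488), (167, 489), (168, 378), (169, 265), (170, 262), (171, 258), (172, 265), (173, 267), (174, 271), (175, 266), (176, 269), (177, 264), (178, 267), (179, 263), (180, 266), (181, 258), (182, 264), (183, 259), (184, 260), (185, 262), (186, 275), (187, 299), (188, 321), (189, 333), (190, 329), (191, 322), (192, 313), (193, 299), (194, 295), (1
[... 747 characters left out ...]
(207, 310), (208, 303), (209, 303), (210, 308), (211, 307), (212, 305), (213, 304), (214, 308)]
430 [(165, 494), (166, 494), (167, 495), (168, 491), (169, 493), (170, 493), (171, 494), (172, 491), (173, 491), (174, 491), (175, 492), (176, 490), (177, 493), (178, 491), (179, 488), (180, 491), (181, 495), (182, 489), (183, 363), (184, 263), (185, 263), (186, 282), (187, 306), (188, 333), (189, 350), (190, 335), (191, 334), (192, 321), (193, 314), (194, 307), (195, 306), (196, 307), (197, 313), (198, 314), (199, 307), (200, 310), (201, 310), (202, 307), (203, 308), (204, 315), (205, 315), (206, 311), (207, 317), (208, 316), (209, 315), (210, 316), (211, 310), (212, 312), (213, 308), (214, 315)]
```

View pics/w23.png

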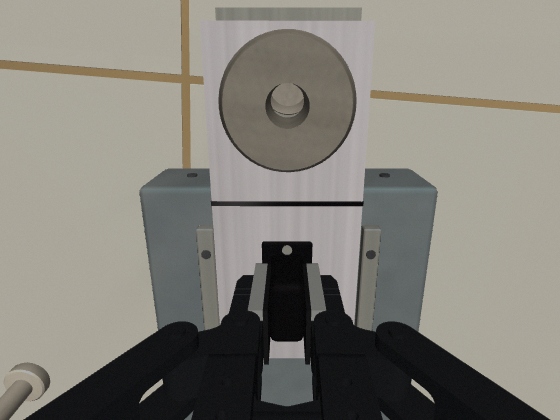

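```bash

python3 - <<'E'
from le import *
meas(23,(170,187.2,400,187.2),203.4)
meas(23,(170,194,400,194),203.4)
meas(22,(170,141.8,400,141.8),203.4)
meas(22,(170,147.3,400,147.3),203.4)
E
```

```text
edge [ 0.5197 -0.1523  0.045 ] [ 0.5119 -0.051   0.045 ] line [ 0.5199 -0.1002  0.055 ] line-edge mm 4.21
edge [ 0.5229 -0.1524  0.045 ] [ 0.515  -0.0505  0.045 ] line [ 0.5199 -0.1002  0.055 ] line-edge mm 1.07
edge [ 0.52   -0.1502  0.045 ] [ 0.5124 -0.053   0.045 ] line [ 0.5402 -0.0987  0.055 ] line-edge mm 24.19
edge [ 0.5223 -0.1503  0.045 ] [ 0.5147 -0.0526  0.045 ] line [ 0.5402 -0.0987  0.055 ] line-edge mm 21.86
```

Request:
move_arm([
  {"dp": [0,-0.2,0],"grip": 1,"spin": 0},
  {"dp": [0,-0.2,0],"grip": 1,"spin": 0},
  {"dp": [0,0,0],"grip": 1,"spin": 0},
  {"dp": [0,0,0],"grip": 1,"spin": 0},
])

```text
clock: 24.3
tool_pos: [0.5511, -0.0981, 0.0625]
eef_rot: [[-0.077, 0.997, 0.008], [0.997, 0.077, 0.0], [-0.0, 0.008, -1.0]]
force: [9.4, 0.2, 12.3]
opening: 0.155
```

```bash

python3 - <<'E'
from le import *
s=st();c=camera_model('wrist');np.savez('c24.npz',**c)
im=save('wrist','w24.png')
T=save('top','t24.png');S=save('side','s24.png')
cv2.imwrite('pics/w24c.png',cv2.resize(im[150:250,130:230],(800,600),interpolation=2)[:,:,::-1])
cv2.imwrite('pics/ts24.png',np.hstack([cv2.resize(T[140:290,260:370],(400,545),interpolation=2),cv2.copyMakeBorder(cv2.resize(S[180:300,195:315],(400,400),interpolation=2),0,145,0,0,0)])[:,:,::-1])
m=im.astype(int).sum(2)
for x in (180,400): print(x,[(r,int(m[r,x])) for r in range(188,208)])
print([(r,int(m[r,250])) for r in range(198,209)])
E
```

```text
24.3 [ 0.5511 -0.0981  0.0625] yaw of y 4.39 tilt [ 0.0083  0.0001 -1.    ] F [ 9.3803  0.2161 12.3406] op 0.15493472338350397
180 [(188, 258), (189, 252), (190, 259), (191, 256), (192, 250), (193, 256), (194, 276), (195, 301), (196, 326), (197, 330), (198, 321), (199, 312), (200, 309), (201, 295), (202, 297), (203, 293), (204, 295), (205, 290), (206, 295), (207, 294)]
400 [(188, 264), (189, 265), (190, 265), (191, 262), (192, 272), (193, 265), (194, 285), (195, 309), (196, 344), (197, 346), (198, 347), (199, 333), (200, 318), (201, 306), (202, 306), (203, 307), (204, 313), (205, 304), (206, 307), (207, 309)]
[(198, 491), (199, 495), (200, 491), (201, 286), (202, 136), (203, 133), (204, 128), (205, 119), (206, 367), (207, 488), (208, 492)]
```

View pics/ts24.png

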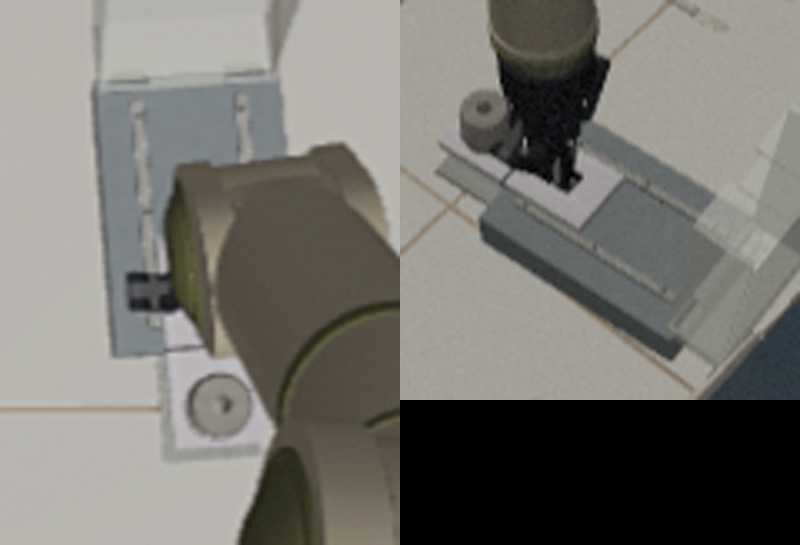

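View pics/w24.png

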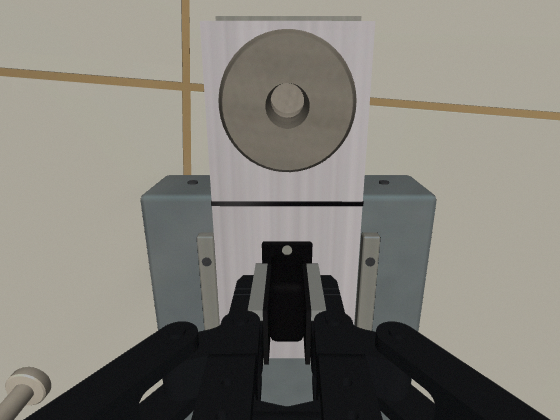

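```bash

python3 - <<'E'
from le import *
meas(24,(170,195.3,400,195.3),203.4)
c={a:b for a,b in np.load('c24.npz').items()}
a=np.radians(4.4);ux=np.array([np.cos(a),np.sin(a),0])
im=cv2.imread('pics/w24.png').astype(int).sum(2)
for x in(230,260,310,345): print(x,im[10:28,x].tolist())
for r in (16.8,):
  F=atz(c,(288,r),.006)
for r in (21.5,):
  B=atz(c,(288,r),.055)
L=atz(c,(287.5,203.4),.055)
print('foot front',F,'board front',B,'line',L,'line-boardfront',(L-B)@ux,'line - (foot+78)',(L-F)@ux-.078)
C=cv2.resize(cv2.imread('pics/w24.png')[60:150,235:345],(770,600),interpolation=2);cv2.imwrite('pics/w24h.png',cv2.convertScaleAbs(C,alpha=1.5))
E
```

```text
edge [ 0.5198 -0.1527  0.045 ] [ 0.5119 -0.0507  0.045 ] line [ 0.5163 -0.1005  0.055 ] line-edge mm 0.47
230 [492, 493, 495, 491, 494, 497, 368, 361, 360, 365, 396, 485, 490, 489, 490, 497, 497, 488]
260 [496, 495, 491, 495, 495, 490, 371, 367, 367, 370, 403, 506, 512, 511, 511, 509, 514, 514]
310 [491, 492, 494, 498, 490, 496, 375, 372, 377, 367, 410, 499, 504, 503, 503, 508, 498, 504]
345 [496, 495, 493, 495, 494, 494, 392, 389, 386, 392, 390, 493, 499, 494, 496, 493, 501, 498]
foot front [ 0.4391 -0.1062  0.006 ] board front [ 0.4476 -0.1057  0.055 ] line [ 0.5163 -0.1005  0.055 ] line-boardfront 0.06888124081989737 line - (foot+78) -0.000620202165782735
```

View pics/w24h.png

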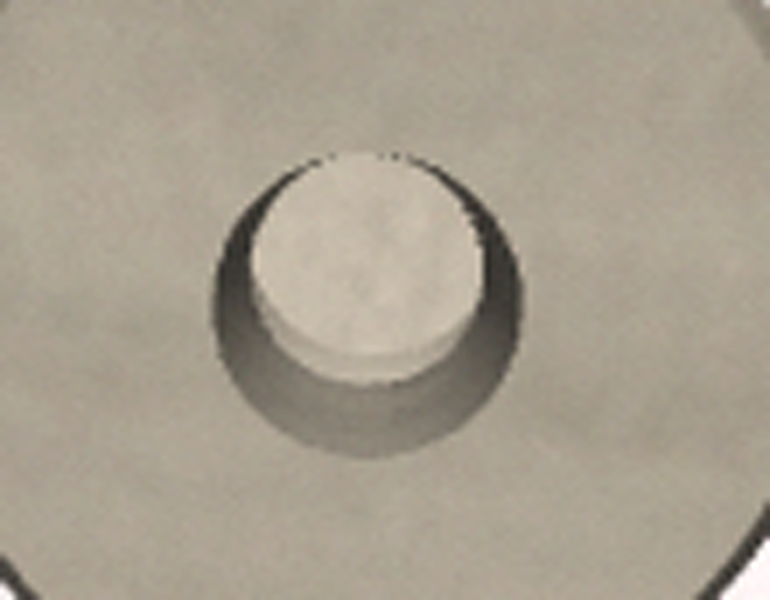

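Request:
move_arm([
  {"dp": [0,0.2,0],"grip": 1,"spin": 0},
  {"dp": [0,0,0],"grip": 1,"spin": 0},
  {"dp": [0,0,0],"grip": 1,"spin": 0},
  {"dp": [0,0,0],"grip": 1,"spin": 0},
])

```text
clock: 24.95
tool_pos: [0.5512, -0.0981, 0.0623]
eef_rot: [[-0.076, 0.997, 0.005], [0.997, 0.076, -0.0], [-0.0, 0.005, -1.0]]
force: [5.5, 0.8, 14.5]
opening: 0.145
```

```bash

python3 - <<'E'
from le import *
s=st();c=camera_model('wrist');np.savez('c25.npz',**c)
im=save('wrist','w25.png')
S=save('side','s25.png');T=save('top','t25.png')
m=im.astype(int).sum(2)
for x in (180,400): print(x,[(r,int(m[r,x])) for r in range(190,203)])
print([(r,int(m[r,250])) for r in range(199,208)])
for n in ('spatula_mid','cover','brush','punch','beaker'):box(n,'side')
cv2.imwrite('pics/s25c.png',cv2.resize(S[90:310,160:400],(800,600),interpolation=2)[:,:,::-1])
print(st()['clock'])
E
```

```text
24.95 [ 0.5512 -0.0981  0.0623] yaw of y 4.39 tilt [ 0.0048 -0.0001 -1.    ] F [ 5.5201  0.8178 14.5439] op 0.14519306912359872
180 [(190, 246), (191, 248), (192, 249), (193, 248), (194, 279), (195, 299), (196, 328), (197, 325), (198, 317), (199, 312), (200, 305), (201, 297), (202, 294)]
400 [(190, 264), (191, 260), (192, 271), (193, 262), (194, 287), (195, 318), (196, 348), (197, 350), (198, 335), (199, 329), (200, 322), (201, 312), (202, 308)]
[(199, 494), (200, 492), (201, 207), (202, 133), (203, 131), (204, 120), (205, 121), (206, 481), (207, 489)]
spatula_mid 0.56 [274.5, 177.7] 60 [[260.3999938964844, 171.0], [261.3999938964844, 169.3000030517578], [291.3999938964844, 186.1999969482422], [290.5, 187.89999389648438]]
cover 0.85 [301.2, 248.8] 2184 [[264.0, 269.6000061035156], [312.5, 208.8000030517578], [339.1000061035156, 230.10000610351562], [290.5, 290.79998779296875]]
brush 0.74 [164.1, 285.0] 320 [[145.5, 264.5], [150.0, 260.0], [195.0, 305.0], [190.5, 309.5]]
punch 0.54 [239.7, 308.6] 82 [[232.0, 301.0], [240.0, 301.0], [240.0, 313.0], [232.0, 313.0]]
beaker 0.69 [244.1, 232.6] 592 [[205.39999389648438, 223.60000610351562], [216.5, 205.0], [262.6000061035156, 232.3000030517578], [251.60000610351562, 250.89999389648438]]
25.35 [ 0.5512 -0.0982  0.0623] yaw of y 4.38 tilt [ 0.0048 -0.0001 -1.    ] F [ 5.6713  0.3933 13.8133] op 0.15082687769469366
25.35
```

View pics/s25c.png

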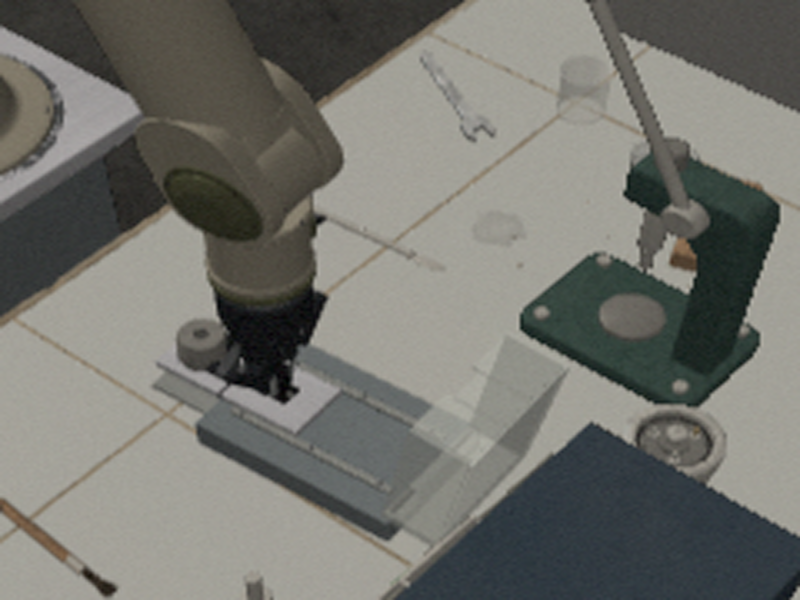

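View pics/w25.png

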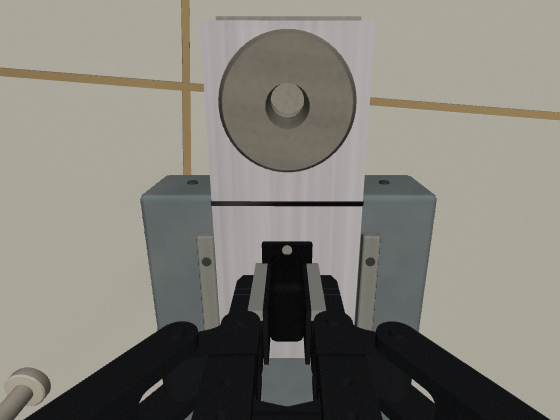

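```bash

python3 - <<'E'
from h import *
print(arm.job_done()); st()
E
```

```text
the job is handed in; nothing more can be done
None
the job is handed in; nothing more can be done
```

The board is out over the front of the stand with its line at the edge, and the gripper is still holding it. I handed the job in at about 25.4 s of the 64 s; no verdict was reported.

**What I did:** I gripped the spatula across its handle. The first grip sat too high, so I opened, lowered about 3 mm and gripped again. I pushed the blade into the slot, levered the cover back to its stop, withdrew, and laid the spatula on the worktop to the left of the stand. Then I gripped the black block and slid the board about 9 cm forward.

**Last checks:**
- **Line at the edge:** the wrist camera put the line 0.5 mm behind the edge when measured against the stand's bevelled edge. Measured against the foot plate it was 0.6 mm in front. The two disagree by about 1 mm, inside the 4 mm limit.
- **Hold:** the opening matched the grip block, and the gripper was pressing down with about 14 N. Its position did not change between the last readings.
- **Level:** I did not measure the board's tilt directly. The tool was tilted 0.005 rad, and its height had not changed during the slide.
- **Die and crucible:** the die sat in its recess, and I could see down through its hole towards the crucible.
- **Cover and spatula:** the cover stood open at its stop, and the spatula lay free on the worktop.
- **Brush, punch and beaker:** they looked undisturbed. In the last side picture the network placed "beaker" on the board and gripper. That is a false find; the beaker stands in its place in that picture.

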